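# Put the nesting sampling dippers away on the spring-clip hook

### The job

Put the three clean sampling dippers away on the hook of the stand, nested cup in cup, largest first, then the medium one inside it, then the small one: lower each by its handle so that its bend goes over the hook (and over the bends already there) and press it gently down past the spring roller until it is fully home. The hook's height on its post is not known beforehand, so feel for the seat and never bear hard on the stand; let go of all three and leave the other things on the bench where they are.

Things in the scene. Friction and masses are not known exactly. Their poses are not given: they have to be found in the camera images.
- stand: Hook stand, fixed to the bench: grey base, steel post 16 mm across, 185 mm tall. Origin: on the bench under the post; the hook is on its -x side, on a carrier clamped to the post. Hung, the large dipper's origin lies near x = -93, y = 0 mm here, axes parallel to the stand's, leaning back 1 to 2 degrees; the medium's within 5 mm of the large's in x and 8 mm higher, the small's likewise from the medium's.
- hook_foot (a point): Point on the bench plane straight under the hook's front face (x = -58 mm in the stand's frame). The hook: upright plate 5 mm thick (to +x), 10 mm wide, 40 mm deep throat behind, rounded top edge 175 to 245 mm above the bench. The clamp is set differently each time and does not move; this height is NOT measured: feel for it. A rubber roller 110 mm below the top edge backs the cup.
- post_top (a point): Top of the post. How things fit: the first bend straddles the hook plate, each later one the bend before it, with 1.5 mm play each side when centred. Home: a bend's inside top rests on the hook's top edge, or on the outside top (3 mm higher) of the bend before. Push down gently; the stand must not be loaded with over 30 N. Cups have 3 mm or more play all round.
- clip_jaw (a joint): Travel (m) of the spring yoke with its white roller (22 mm across) behind the hook, which presses tails forward onto the hook plate: 0 empty, about 0.003, 0.006, 0.009 with one, two, three tails home. Roller axis 18 mm below the hook's top, tails end 21 mm below it when home. Pushing a tail past takes 5 to 10 N down, most about 8 mm before home, then less, then it seats hard. Let go too early, it stays up.
- dipper_large: Large steel sampling dipper, 180 g: round cup 72 mm across, 58 mm deep, wall 3, standing upright. Origin: centre of the underside, z up. A vertical strap handle, 3 mm thick, back face at x = +36, rises from the cup's +x wall; 14 mm wide, but 16 mm wide (along y) from 105 mm above the underside up: grip across that width. Its top turns over backwards (+x) in a bend.
- dipper_medium: Medium steel sampling dipper, 130 g: round cup 56 mm across, 52 mm deep, wall 3, standing upright. Origin: centre of the underside, z up. A vertical strap handle, 3 mm thick, back face at x = +28, rises from the cup's +x wall; 14 mm wide, but 20 mm wide (along y) from 101 mm above the underside up: grip across that width. Its top turns over backwards (+x) in a bend.
- dipper_small: Small steel sampling dipper, 90 g: round cup 40 mm across, 46 mm deep, wall 3, standing upright. Origin: centre of the underside, z up. A vertical strap handle, 3 mm thick, back face at x = +20, rises from the cup's +x wall; 14 mm wide, but 24 mm wide (along y) from 97 mm above the underside up: grip across that width. Its top turns over backwards (+x) in a bend.
- large_bend (a point): Inside top of the large dipper's bend, mid-gap: x = +40, y = 0, z = 145 mm in the dipper's frame. Half-round, 3 mm plate, 16 mm wide, opening downwards; clear gap 8 mm (x = +36 to +44). The tail behind the gap ends 21 mm below this point.
- medium_bend (a point): Inside top of the medium dipper's bend, mid-gap: x = +36.5, y = 0, z = 141 mm in the dipper's frame. Half-round, 3 mm plate, 20 mm wide, opening downwards; clear gap 17 mm (x = +28 to +45). The tail behind the gap ends 24 mm below this point.
- small_bend (a point): Inside top of the small dipper's bend, mid-gap: x = +33, y = 0, z = 137 mm in the dipper's frame. Half-round, 3 mm plate, 24 mm wide, opening downwards; clear gap 26 mm (x = +20 to +46). The tail behind the gap ends 27 mm below this point.
- vial_amber: Bystander, leave it alone: brown glass vial with a dark cap, 24 mm across, 62 mm tall, standing; origin under its middle
- vial_white: Bystander, leave it alone: white vial with a blue cap, 24 mm across, 62 mm tall, standing; origin under its middle
- filter_cassette: Bystander, leave it alone: round white filter cassette, 54 mm across, 27 mm tall, lying flat; origin under its middle
- multimeter: Bystander, leave it alone: hand-held multimeter, 142 x 70 x 45 mm, lying; origin under its middle
- block_cell: Bystander, leave it alone: small block battery, 18 x 27 x 48 mm, standing; origin under its middle
There are look-alikes about, which are no part of the job. Leave any yellow look-alike of the dipper_large alone. What is shaped like the dipper_small but green is not meant.

How it is judged:
By the outcome, as a careful person would: the job done as asked, in the order asked, and still so for the second after the job is handed in, with the robot touching nothing.
It also fails if it takes over 67 s, if anything falls off the work surface, if the arm or the gripper's body presses on something with over 40 N, if the wrist force passes 120 N, or if a joint passes its speed limit or range.

### The arm

A 6-joint arm with a two-finger parallel gripper is mounted at the origin on a cart in front of the work surface, level with it; the furniture and walls round the work are solid. World frame = base frame: x ahead of the robot, y to its left, z up, the work surface at z = 0. Lengths are in mm, angles in degrees, forces in N, time in s.
With the tool pointing down it reaches from about 425 to 925 mm from the base axis. Payload 12.5 kg.
Tool frame: the origin (TCP) lies midway between the tips of the shut fingers; the grasp point (between the pads) lies 19 mm behind it; z points along the fingers, y is the line along which they close (so a half turn about z gives the same grasp; the last joint's range is limited). The gripper opens to 85 mm and grips with 20 to 120 N. Pads are 22 mm wide; open, the fingers measure 114 mm over their backs; the gripper's body (76 mm by 85 mm) begins 54 mm behind the grasp point. The pads swing forward as they close: fully open they stand 13 mm farther back than shut.
Start: joints at [57.376, 28.126, 89.318, -0, 62.55, -6.05], TCP at [279.58, 558.999, 231.327] pointing down, gripper open.
Joint ranges: [-177.58, 177.58], [-47.91, 125.51], [2.72, 160], [-65.01, 245.01], [3.68, 167.84], [-153.87, 153.87]. Speed limits (degrees/s): [127.2, 127.2, 159.86, 180, 180, 180].

### API

Orientations are given as [roll, pitch, yaw] about the fixed x, y, z axes, in that order (R = Rz(yaw) Ry(pitch) Rx(roll)).
In Python, from rig import ctrl, viewer, models gives the robot as it stands. The module is installed in compiled form; this text tells all that it offers.
- The arm moves only by the tool drive_tool, never from a script. Its argument "steps" is a list of rows, each an object of numbers: "rx", "ry", "rz": the turn, a rotation vector about the tool's x, y, z in rad; "x", "y", "z": the shift along the tool's x, y, z in cm; "gripper": the opening, from 0 (shut) to 1 (fully open). A call has 1 to 8 rows; each row is the pose to reach, as a shift and turn from the pose commanded when the call began, along the tool's axes at that moment; what a row does not reach only later rows make up. A row lasts 1/12 s, in which the tool goes at most 41.7 mm and 7.16 degrees, less where a joint would pass 70% of its speed; a pose out of reach is approached as far as the arm can. A call with a gripper value outside its range is refused whole. The fingers move at their own pace and stop on an object; "grip_force" is the grip in N (left out, the last holds). Time passes only in rows, so rows that repeat a pose let the fingers close. It gives the time, the measured TCP pose, the force, the opening and the grip force at its end, in the units of the state.
- ctrl.read_state(): the state, without advancing time (a new reading comes with each control period).
- viewer.grab_frame(name): name is "side" or "top" or "wrist"; returns (picture, depth): 480x640x3 uint8, red, green, blue; 480x640 float32, mm along the optical axis (not along the pixel's ray), 0 where there is no reading.
- viewer.calibration(name): a dict with "fx", "fy", "cx", "cy" (pixels), "dist" ([k1, k2, p1, p2, k3] as OpenCV has them; the pictures are not rectified), "R" (3x3) and "t" (3): a world point X has camera coordinates R X + t; the wrist camera has in their place "tool_from_camera" (4x4, takes a point from camera to tool coordinates, whose origin is the TCP and whose axes are the flange's). Camera axes: x right, y down, z forward; pixel columns grow to the right and rows downward; lengths in mm; the calibration is good to about 2 mm. A picture is of the moment at which its call begins: read the wrist's pose just before it. calibration takes no time and is no camera call.
- ctrl.close_job(): hands the job in; it is judged then, once.
Trained networks look in the newest picture that a camera, given by its name, has taken for a name from the list of things; names that differ only in an ending like _2 or _b are one class to them, and where a whole thing is asked for, a point or a joint stands for the part that bears it (a point fixed in the world has none). Each returns a list of dicts, best first, with "score" (0 to 1); they miss things now and then, are a little off and sometimes report something else, mostly with a low value. They report only what shows in the picture. A call takes as long as a camera call. They do not tell look-alikes from the thing itself.
- models.look_for(camera, thing): "position" ([column, row] in pixels, amid what is visible of it).
- models.regions_of(camera, thing): "region" (480x640 bool, what is visible of it) and "position" ([column, row] in pixels, amid what is visible of it).
- models.spot_point(camera, thing): "position" ([column, row] in pixels: a listed point, or the origin of a listed thing).
The state is a dict: "time": time; "joint_pos": joint angles; "joint_vel": joint speeds; "tau": joint torques, N m; "position": TCP position; "ee_rot": TCP orientation; "contact_force": force on the tool from outside, world axes, zero at the start; "ft_torque": the same for the moment, N m; "gripper_width": opening from 0.0 (shut) to 1.0 (fully open); "grasp_force": force on a finger pad.
Only numpy, scipy, OpenCV 4.12 (cv2) and the standard library are available. Lean on these libraries where they do the work, as an engineer would, in place of code of your own. Each camera call takes 0.05 s, during which the arm holds its last target. There are 200 camera calls.

## Working session

There is one attempt and no reset: what is moved stays moved. The work goes in short steps, Python scripts to look and compute and a tool call to move; the robot and the scene stay as the last step left them, time stands still between calls to the robot, and variables do not carry over. Pictures are saved under pics/ and viewed, at most 10 in all, crops included, and the job is handed in when it is done.

Besides the shell and the picture viewer there is one more tool, called after ">>>" by a JSON object that holds its "name" and its "arguments". drive_tool: Moves the arm, as the interface text tells. Its arguments: {"type":"object","properties":{"steps":{"type":"array"},"grip_force":{"type":"number"}},"required":["steps"]}

```bash
mkdir -p pics; cat > h.py <<'E'
import numpy as np, cv2
from rig import ctrl, viewer, models
from scipy.spatial.transform import Rotation as Ro
def cam(n):
    c=viewer.calibration(n); K=np.array([[c['fx'],0,c['cx']],[0,c['fy'],c['cy']],[0,0,1.]])
    if 'R' in c: return K,np.array(c['dist']),np.array(c['R']),np.array(c['t'])
    s=ctrl.read_state(); T=np.eye(4); T[:3,:3]=Ro.from_euler('xyz',s['ee_rot'],degrees=True).as_matrix(); T[:3,3]=s['position']
    M=np.linalg.inv(T@np.array(c['tool_from_camera'])); return K,np.array(c['dist']),M[:3,:3],M[:3,3]
def ray(C,uv):
    K,d,R,t=C; p=cv2.undistortPoints(np.array(uv,float).reshape(-1,1,2),K,d).reshape(-1,2)
    return -R.T@t, np.c_[p,np.ones(len(p))]@R
def atz(C,uv,z=0):
    o,v=ray(C,uv); return o+v*((z-o[2])/v[:,2])[:,None]
def atd(C,uv,dep):
    o,v=ray(C,uv); return o+v*np.array(dep).reshape(-1,1)
def proj(C,X):
    K,d,R,t=C; return cv2.projectPoints(np.array(X,float).reshape(-1,3),cv2.Rodrigues(R)[0],t,K,d)[0].reshape(-1,2)
def cloud(C,dep,mask):
    r,c=np.nonzero(mask&(dep>0)); return atd(C,np.c_[c,r],dep[r,c]),r,c
def save(n,im): cv2.imwrite('pics/'+n,im[:,:,::-1])
E
cat > a.py <<'E'
from h import *
s=ctrl.read_state(); print(s)
for n in ('top','side'):
    im,d=viewer.grab_frame(n); save(n+'.png',im); np.save(n+'d.npy',d); np.save(n+'i.npy',im); C=cam(n)
    print(n,'cam at',(-C[2].T@C[3]).round(), 'axis',C[2][2].round(2))
    for th in ('dipper_large','dipper_medium','dipper_small','stand'):
        for r in models.spot_point(n,th)[:4]: print(th,r['position'],round(r['score'],2),atz(C,r['position'],0).round(0))
    for th,z in(('large_bend',145),('medium_bend',141),('small_bend',137),('post_top',185),('hook_foot',0)):
        for r in models.spot_point(n,th)[:4]: print(th,np.round(r['position']),round(r['score'],2),atz(C,r['position'],z).round(0))
E
python3 a.py
```

```text
{'time': 0.0, 'joint_pos': array([ 5.73752535e+01,  2.81639079e+01,  8.93509920e+01,  1.78885645e-04,
        6.25492472e+01, -6.04926331e+00]), 'joint_vel': array([-0.04910925,  0.00052958, -0.03042237, -0.13291145,  0.00866731,
        0.08196608]), 'tau': array([-3.99858298e-03, -6.18449521e+01, -2.61581790e+01, -3.38555656e-04,
        4.21765930e-03,  1.10689066e-05]), 'position': array([279.45176976, 558.78526897, 230.72512799]), 'ee_rot': array([-1.79936227e+02, -6.91781491e-03,  1.53424430e+02]), 'contact_force': array([-0.09576068, -0.12304963, -0.54893115]), 'ft_torque': array([ 0.00892325, -0.03420889, -0.01330832]), 'grasp_force': 0.0, 'gripper_width': 1.0028105631851902}
top cam at [ 340. -252. 1136.] axis [ 0.17  0.   -0.99]
dipper_large [232.5, 166.7] 0.89 [[724. -37.   0.]]
dipper_large [346.8, 270.8] 0.63 [[ 444. -345.    0.]]
dipper_medium [389.9, 258.0] 0.65 [[ 479. -457.    0.]]
dipper_medium [385.8, 278.7] 0.39 [[ 425. -446.    0.]]
dipper_small [188.4, 181.5] 0.91 [[682.  80.   0.]]
dipper_small [306.9, 274.4] 0.56 [[ 434. -241.    0.]]
dipper_small [331.2, 308.
[... 839 characters left out ...]
pper_medium [245.4, 310.2] 0.55 [[ 340. -299.    0.]]
dipper_small [280.5, 292.6] 0.89 [[ 433. -236.    0.]]
dipper_small [337.1, 238.8] 0.54 [[666.  55.   0.]]
stand [383.4, 305.0] 0.93 [[ 642. -352.    0.]]
stand [338.0, 267.5] 0.57 [[ 606. -135.    0.]]
large_bend [357. 196.] 0.67 [[699.  -5. 145.]]
large_bend [310. 248.] 0.61 [[ 477. -325.  145.]]
medium_bend [352. 362.] 0.61 [[ 423. -747.  141.]]
medium_bend [336. 270.] 0.59 [[ 500. -439.  141.]]
medium_bend [279. 295.] 0.53 [[ 367. -516.  141.]]
small_bend [294. 235.] 0.76 [[ 468. -229.  137.]]
small_bend [338. 190.] 0.59 [[675.  85. 137.]]
post_top [389. 229.] 0.91 [[ 642. -359.  185.]]
hook_foot [361. 309.] 0.97 [[ 587. -359.    0.]]
```

```bash
python3 - <<'E'
from h import *
t=np.load('topi.npy');s=np.load('sidei.npy')
a=cv2.resize(t[130:340,130:460],None,fx=1.6,fy=1.6,interpolation=2)
print(a.shape)
b=cv2.resize(s[150:400,220:450],None,fx=2.35,fy=2.35,interpolation=2)
save('tc.png',cv2.resize(t[130:350,130:450],(800,550),interpolation=2)); save('sc.png',cv2.resize(s[150:375,190:490],(800,600),interpolation=2))
E
```

```text
(336, 528, 3)
```

View pics/tc.png

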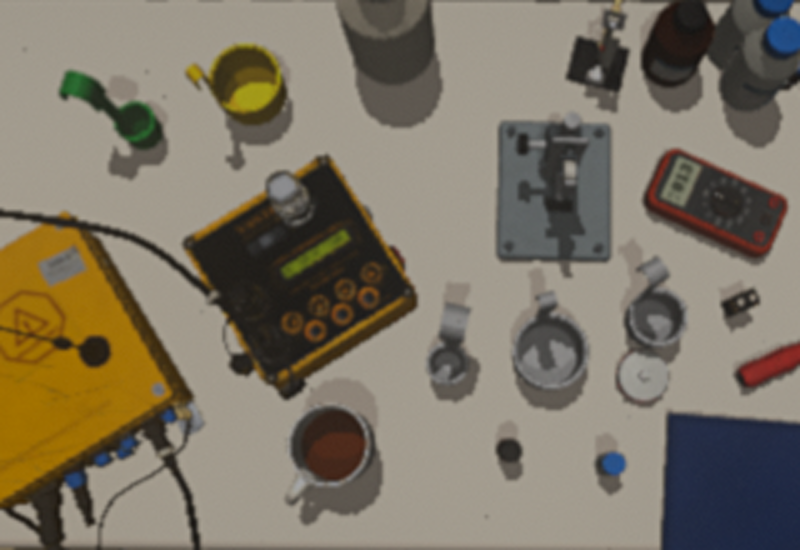

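View pics/sc.png

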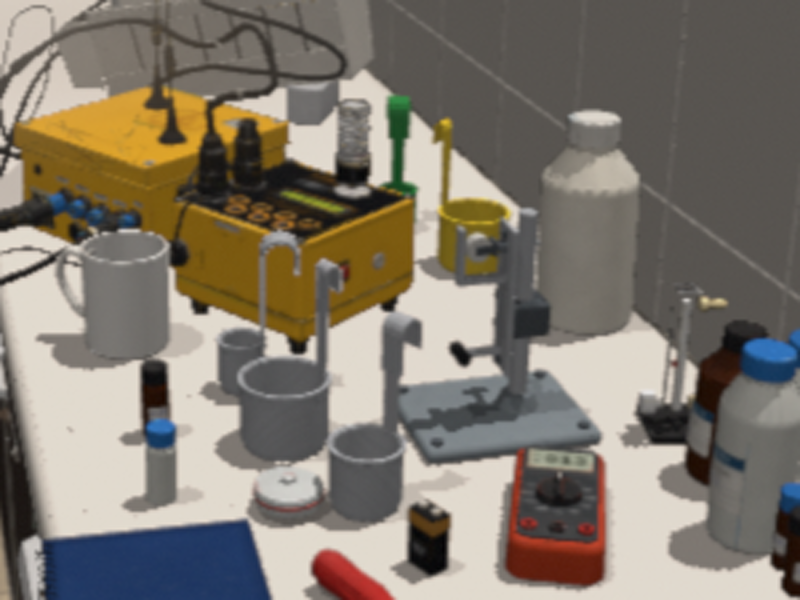

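The steel dippers in the top crop are small (450,360), large (550,350) and medium (655,315). The green small look-alike at (110,100) and the yellow large one at (245,85) are excluded by colour. The enlarged crop settles it: all three steel dippers are grey and stand in front of the stand, whose hook faces the robot (-x).

```bash
cat >> h.py <<'E'
def go(pos,yaw,tilt=0,frm=None):
    """tool shift (cm) and turn (rad) from the present pose to pos, tool z down (tilt about world y), yaw"""
    s=ctrl.read_state(); p,e=(s['position'],s['ee_rot']) if frm is None else frm
    R=Ro.from_euler('xyz',e,degrees=True).as_matrix(); G=Ro.from_euler('z',yaw,degrees=True)*Ro.from_euler('y',tilt,degrees=True)*Ro.from_euler('x',180,degrees=True)
    d=R.T@(np.array(pos)-p)/10; r=Ro.from_matrix(R.T@G.as_matrix()).as_rotvec()
    print('x %.2f y %.2f z %.2f rx %.4f ry %.4f rz %.4f'%(*d,*r)); return d,r
E
python3 - <<'E'
from h import *
print(np.array(viewer.calibration('wrist')['tool_from_camera']).round(3), viewer.calibration('wrist')['fx'])
C=cam('top'); d=np.load('topd.npy'); X,r,c=cloud(C,d,np.ones_like(d,bool))
m=(abs(X[:,0]-630)<110)&(abs(X[:,1]+350)<110)
for lo,hi in((5,30),(30,120),(120,165),(165,260)):
    k=m&(X[:,2]>lo)&(X[:,2]<hi); Y=X[k]
    if k.sum()>3: print(lo,k.sum(),Y.min(0).round(),Y.max(0).round(),cv2.minAreaRect(Y[:,:2].astype(np.float32)))
go((480,-345,430),0)
k=(X[:,0]>300)&(X[:,0]<600)&(X[:,1]>-500); print('tallest around', X[k&(X[:,2]<600)][:,2].max())
E
```

```text
[[ 1.00000e-03 -9.48000e-01 -3.17000e-01  8.27390e+01]
 [ 1.00000e+00  1.00000e-03  0.00000e+00 -9.86000e-01]
 [-0.00000e+00 -3.17000e-01  9.48000e-01 -1.43068e+02]
 [ 0.00000e+00  0.00000e+00  0.00000e+00  1.00000e+00]] 362.94763142638976
5 2104 [ 522. -460.    5.] [ 740. -242.   30.] ((629.0794067382812, -351.4903869628906), (218.3709259033203, 215.97964477539062), 1.723931908607483)
30 236 [ 583. -460.   30.] [ 740. -313.  117.] ((649.3490600585938, -375.7786560058594), (148.62026977539062, 127.18870544433594), 23.505695343017578)
120 156 [ 520. -439.  123.] [ 639. -340.  165.] ((572.2379150390625, -381.6171569824219), (147.25082397460938, 40.225311279296875), 33.805931091308594)
165 132 [ 581. -373.  165.] [ 645. -340.  187.] ((614.141845703125, -353.5099182128906), (32.38554382324219, 62.36869812011719), 71.65168762207031)
x -58.37 y -71.88 z -19.87 rx 0.0000 ry -0.0001 rz 2.6778
tallest around 358.17661080750656
```

```bash
python3 - <<'E'
from h import *
go((430,150,420),70)
E
```

```text
x -31.75 y -29.85 z -18.87 rx 0.0000 ry -0.0000 rz 1.4561
```

>>> {"name": "drive_tool", "arguments": {"steps": [{"x": -31.8,"y": -29.8,"z": -18.9,"rz": 1.456},{"x": -31.8,"y": -29.8,"z": -18.9,"rz": 1.456},{"x": -31.8,"y": -29.8,"z": -18.9,"rz": 1.456},{"x": -31.8,"y": -29.8,"z": -18.9,"rz": 1.456},{"x": -31.8,"y": -29.8,"z": -18.9,"rz": 1.456},{"x": -31.8,"y": -29.8,"z": -18.9,"rz": 1.456},{"x": -31.8,"y": -29.8,"z": -18.9,"rz": 1.456},{"x": -31.8,"y": -29.8,"z": -18.9,"rz": 1.456}]}}

```text
validation failed for argument at $.st...
```

```bash
python3 - <<'E'
from h import *
print(ctrl.read_state()['joint_pos'])
go((460,-345,370),0)
E
```

```text
[ 5.73748478e+01  2.81262869e+01  8.93193059e+01  1.14054512e-03
  6.25514980e+01 -6.05120117e+00]
x -56.58 y -72.78 z -13.87 rx 0.0000 ry -0.0001 rz 2.6778
```

>>> {"name": "drive_tool", "arguments": {"steps": [{"x": -31.8,"y": -29.8,"z": -18.9,"rx": 0,"ry": 0,"rz": 1.456,"gripper": 1},{"x": -31.8,"y": -29.8,"z": -18.9,"rx": 0,"ry": 0,"rz": 1.456,"gripper": 1},{"x": -31.8,"y": -29.8,"z": -18.9,"rx": 0,"ry": 0,"rz": 1.456,"gripper": 1},{"x": -31.8,"y": -29.8,"z": -18.9,"rx": 0,"ry": 0,"rz": 1.456,"gripper": 1},{"x": -31.8,"y": -29.8,"z": -18.9,"rx": 0,"ry": 0,"rz": 1.456,"gripper": 1},{"x": -31.8,"y": -29.8,"z": -18.9,"rx": 0,"ry": 0,"rz": 1.456,"gripper": 1},{"x": -31.8,"y": -29.8,"z": -18.9,"rx": 0,"ry": 0,"rz": 1.456,"gripper": 1},{"x": -31.8,"y": -29.8,"z": -18.9,"rx": 0,"ry": 0,"rz": 1.456,"gripper": 1}]}}

```text
time: 1.67
position: [385.7, 270.4, 365.0]
ee_rot: [180.0, -0.0, 95.8]
contact_force: [1.2, 1.1, -0.3]
gripper_width: 0.999
grasp_force: 0.0
```

```bash
python3 - <<'E'
from h import *
s=ctrl.read_state();print(s['joint_pos'],s['position'],s['ee_rot'])
go((450,-345,370),0)
E
```

```text
[2.69880582e+01 8.23384770e+00 9.81502698e+01 2.21426800e-03
 7.35780398e+01 2.11950800e+01] [385.66304572 270.36796131 364.96836006] [ 1.79965485e+02 -1.56624601e-02  9.57923577e+01]
x -61.87 y 0.19 z -0.52 rx 0.0002 ry -0.0007 rz 1.6719
```

>>> {"name": "drive_tool", "arguments": {"steps": [{"x": -61.9,"y": 4,"z": -2,"rx": 0,"ry": 0,"rz": 1.672,"gripper": 1},{"x": -61.9,"y": 4,"z": -2,"rx": 0,"ry": 0,"rz": 1.672,"gripper": 1},{"x": -61.9,"y": 4,"z": -2,"rx": 0,"ry": 0,"rz": 1.672,"gripper": 1},{"x": -61.9,"y": 4,"z": -2,"rx": 0,"ry": 0,"rz": 1.672,"gripper": 1},{"x": -61.9,"y": 4,"z": -2,"rx": 0,"ry": 0,"rz": 1.672,"gripper": 1},{"x": -61.9,"y": 4,"z": -2,"rx": 0,"ry": 0,"rz": 1.672,"gripper": 1},{"x": -61.9,"y": 4,"z": -2,"rx": 0,"ry": 0,"rz": 1.672,"gripper": 1},{"x": -61.9,"y": 4,"z": -2,"rx": 0,"ry": 0,"rz": 1.672,"gripper": 1}]}}

```text
time: 2.33
position: [442.2, -58.2, 375.1]
ee_rot: [180.0, -0.0, 38.5]
contact_force: [-0.1, 0.2, -0.7]
gripper_width: 0.997
grasp_force: 0.0
```

```bash
python3 - <<'E'
from h import *
s=ctrl.read_state();print(s['joint_pos'],s['position'],s['ee_rot'])
go((450,-345,350),0)
E
```

```text
[-1.60020111e+01  5.47789833e+00  9.98981394e+01  1.02967420e-02
  7.45727777e+01  3.55228427e+01] [442.19264176 -58.21108225 375.0851139 ] [ 1.79964110e+02 -3.78198593e-02  3.84724234e+01]
x -17.23 y 22.94 z 2.51 rx 0.0004 ry -0.0008 rz 0.6715
```

>>> {"name": "drive_tool", "arguments": {"steps": [{"x": -17.2,"y": 22.9,"z": 2.5,"rx": 0,"ry": 0,"rz": 0.671,"gripper": 0.55},{"x": -17.2,"y": 22.9,"z": 2.5,"rx": 0,"ry": 0,"rz": 0.671,"gripper": 0.55},{"x": -17.2,"y": 22.9,"z": 2.5,"rx": 0,"ry": 0,"rz": 0.671,"gripper": 0.55},{"x": -17.2,"y": 22.9,"z": 2.5,"rx": 0,"ry": 0,"rz": 0.671,"gripper": 0.55},{"x": -17.2,"y": 22.9,"z": 2.5,"rx": 0,"ry": 0,"rz": 0.671,"gripper": 0.55},{"x": -17.2,"y": 22.9,"z": 2.5,"rx": 0,"ry": 0,"rz": 0.671,"gripper": 0.55},{"x": -17.2,"y": 22.9,"z": 2.5,"rx": 0,"ry": 0,"rz": 0.671,"gripper": 0.55},{"x": -17.2,"y": 22.9,"z": 2.5,"rx": 0,"ry": 0,"rz": 0.671,"gripper": 0.55}]}}

```text
time: 3.0
position: [451.5, -347.8, 347.9]
ee_rot: [-180.0, 0.1, 0.2]
contact_force: [0.5, 1.0, -0.2]
gripper_width: 0.546
grasp_force: 0.0
```

```bash
cat > b.py <<'E'
from h import *
import sys
tag=sys.argv[1]
s=ctrl.read_state(); print(s['position'],s['ee_rot']); C=cam('wrist'); im,d=viewer.grab_frame('wrist'); save(tag+'.png',im); np.savez(tag+'.npz',d=d,im=im,R=C[2],t=C[3])
for th,z in (('dipper_large',0),('dipper_medium',0),('dipper_small',0),('large_bend',145),('medium_bend',141),('small_bend',137),('post_top',185),('hook_foot',0),('stand',0)):
    for r in models.spot_point('wrist',th)[:2]: print(th,np.round(r['position']),round(r['score'],2),atz(C,r['position'],z).round(1))
E
python3 b.py w1
```

```text
[ 451.54366621 -347.79131739  347.92045968] [-1.79992990e+02  7.75504179e-02  1.52801182e-01]
dipper_large [316. 190.] 0.76 [[ 440.5 -346.8    0. ]]
dipper_medium [398. 164.] 0.74 [[ 475.8 -456.7    0. ]]
dipper_small [241. 197.] 0.93 [[ 429.5 -244.     0. ]]
large_bend [304. 175.] 0.81 [[ 481.5 -336.3  145. ]]
medium_bend [410. 148.] 0.74 [[ 505.8 -435.6  141. ]]
medium_bend [466. 148.] 0.37 [[ 506.5 -488.   141. ]]
small_bend [217. 196.] 0.7 [[ 459.2 -249.2  137. ]]
post_top [463.  61.] 0.57 [[ 573.5 -459.2  185. ]]
hook_foot [320.  81.] 0.88 [[ 576.5 -352.3    0. ]]
stand [323.  24.] 0.98 [[ 638.9 -354.5   -0. ]]
```

View pics/w1.png

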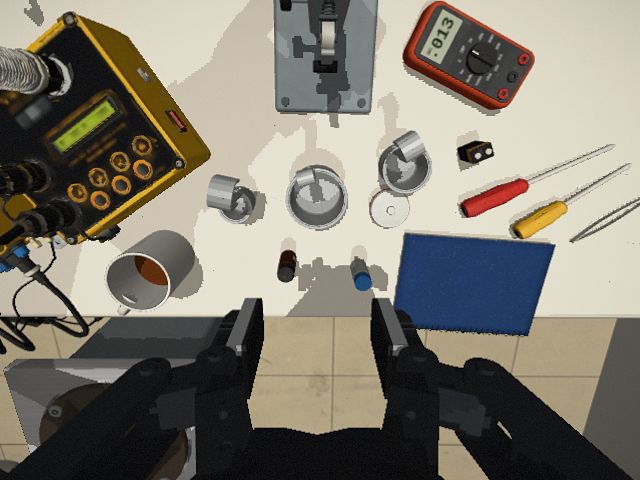

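```bash
cat > f.py <<'E'
from h import *
from scipy.optimize import least_squares
import sys
z=np.load(sys.argv[1]+'.npz'); K,D,_,_=cam('wrist'); C=(K,D,z['R'],z['t']); d=z['d']
X,r,c=cloud(C,d,np.ones_like(d,bool))
for n,o,R,H,hz,bx in (('large',(441,-346),36,58,148,40),('medium',(477,-457),28,52,144,36.5),('small',(431,-242),20,46,140,33)):
    q=X[np.hypot(*(X[:,:2]-o).T)<70]
    rim=q[(q[:,2]>H-4)&(q[:,2]<H+4)&(abs(np.hypot(*(q[:,:2]-o).T)-R)<9)]
    f=least_squares(lambda p:np.hypot(*(rim[:,:2]-p).T)-(R-1.5),o,loss='soft_l1').x
    top=q[(q[:,2]>hz-6)&(q[:,2]<hz+8)]
    rc=cv2.minAreaRect(top[:,:2].astype(np.float32)); m=np.array(rc[0])
    v=m-f; a=np.degrees(np.arctan2(v[1],v[0]))
    print(n,'rim',len(rim),'z%.1f'%rim[:,2].max(),f.round(1),'top',len(top),top[:,2].max().round(1),m.round(1),'size',np.round(rc[1],1),'ang',round(rc[2],1),'dir %.1f dist %.1f'%(a,np.hypot(*v)))
    b=(X[:,2]<5)&(np.hypot(*(X[:,:2]-o).T)<70); print('  bench z',np.median(X[b][:,2]).round(1))
E
python3 f.py w1; python3 - <<'E'
from h import *
go((540,-352,340),0)
E
```

```text
large rim 688 z62.0 [ 440.3 -347.5] top 248 150.1 [ 478.5 -336.8] size [13.8 16. ] ang 16.4 dir 15.6 dist 39.6
  bench z 0.7
medium rim 489 z55.8 [ 475.5 -454.7] top 504 146.2 [ 507.  -436.4] size [21.6 20.4] ang 31.6 dir 30.3 dist 36.4
  bench z 0.5
small rim 267 z49.8 [ 427.6 -245.8] top 632 142.5 [ 459.8 -252.1] size [24.2 27.2] ang 77.9 dir -11.2 dist 32.8
  bench z 0.4
x 8.76 y 1.10 z 1.01 rx 0.0003 ry -0.0005 rz 0.0079
```

>>> {"name": "drive_tool", "arguments": {"steps": [{"x": 8.8,"y": 0.5,"z": 1,"rx": 0,"ry": 0,"rz": 0,"gripper": 0.55},{"x": 8.8,"y": 0.5,"z": 1,"rx": 0,"ry": 0,"rz": 0,"gripper": 0.55},{"x": 8.8,"y": 0.5,"z": 1,"rx": 0,"ry": 0,"rz": 0,"gripper": 0.55},{"x": 8.8,"y": 0.5,"z": 1,"rx": 0,"ry": 0,"rz": 0,"gripper": 0.55}]}}

```text
time: 3.83
position: [541.8, -346.1, 338.2]
ee_rot: [-179.9, 0.1, 0.5]
contact_force: [0.3, 0.6, 0.1]
gripper_width: 0.548
grasp_force: 0.0
```

```bash
python3 b.py w2; python3 f.py w2; python3 - <<'E'
from h import *
z=np.load('w2.npz'); save('w2c.png',cv2.resize(z['im'][20:260,160:480],(800,600),interpolation=2))
K,D,_,_=cam('wrist'); C=(K,D,z['R'],z['t']); d=z['d']
X,r,c=cloud(C,d,np.ones_like(d,bool))
m=(abs(X[:,0]-620)<90)&(abs(X[:,1]+352)<75)
for lo,hi in((4,16),(140,160),(160,170),(170,176),(176,182),(182,190),(190,260)):
    k=m&(X[:,2]>lo)&(X[:,2]<hi); Y=X[k]
    if k.sum()>3: print(lo,k.sum(),Y.min(0).round(1),Y.max(0).round(1),cv2.minAreaRect(Y[:,:2].astype(np.float32)))
E
```

```text
[ 541.76436326 -346.05058062  338.24994775] [-1.79934556e+02  6.71311541e-02  5.17553637e-01]
dipper_large [48. 28.] 0.93 [[719.1 -30.5   0. ]]
dipper_large [317. 253.] 0.57 [[ 442.7 -346.9   -0. ]]
dipper_medium [395. 231.] 0.73 [[ 476.2 -454.6    0. ]]
dipper_small [334.  99.] 0.66 [[ 645.6 -366.3    0. ]]
dipper_small [244. 258.] 0.65 [[ 433.6 -244.2    0. ]]
large_bend [307. 271.] 0.89 [[ 477.3 -337.4  145. ]]
medium_bend [407. 239.] 0.58 [[ 510.2 -435.7  141. ]]
small_bend [224. 282.] 0.72 [[ 459.9 -250.5  137. ]]
small_bend [306. 270.] 0.42 [[ 474.6 -335.3  137. ]]
post_top [333.  99.] 0.78 [[ 636.3 -357.8  185. ]]
post_top [407. 242.] 0.17 [[ 522.7 -424.   185. ]]
hook_foot [323. 155.] 0.71 [[ 577.9 -353.7    0. ]]
hook_foot [287. 313.] 0.54 [[ 346.1 -303.6   -0. ]]
stand [324. 106.] 0.76 [[ 637.3 -354.2    0. ]]
large rim 670 z62.0 [ 440.9 -347.5] top 218 149.9 [ 478.8 -337. ] size [14.2 16.1] ang 16.7 dir 15.4 dist 39.4
  bench z 0.5
medium rim 533 z55.9 [ 476.3 -454.8] top 398 146.3 [ 507.4 -436.4] size [20.3 19.9] ang 31.4 dir 30.7 dist 36.1
  bench z 0.4
small rim 153 z49
[... 337 characters left out ...]
-355.91400146484375), (14.388246536254883, 63.08944320678711), 89.36415100097656)
160 548 [ 583.7 -363.9  160. ] [ 646.7 -348.5  170. ] ((615.2377319335938, -356.75946044921875), (15.340022087097168, 63.085758209228516), 88.37348175048828)
170 286 [ 578.9 -372.9  170. ] [ 634.8 -340.   176. ] ((606.82763671875, -351.9931640625), (32.0287971496582, 52.16977310180664), 73.27145385742188)
176 76 [ 580.2 -372.8  176. ] [ 635.2 -340.9  180.1] ((607.4185791015625, -352.111083984375), (31.107757568359375, 50.85594940185547), 71.13288879394531)
182 356 [ 629.2 -364.6  183.1] [ 644.2 -349.3  187.6] ((636.7022705078125, -356.9294738769531), (14.888927459716797, 15.270503997802734), 1.4007811546325684)
```

View pics/w2c.png

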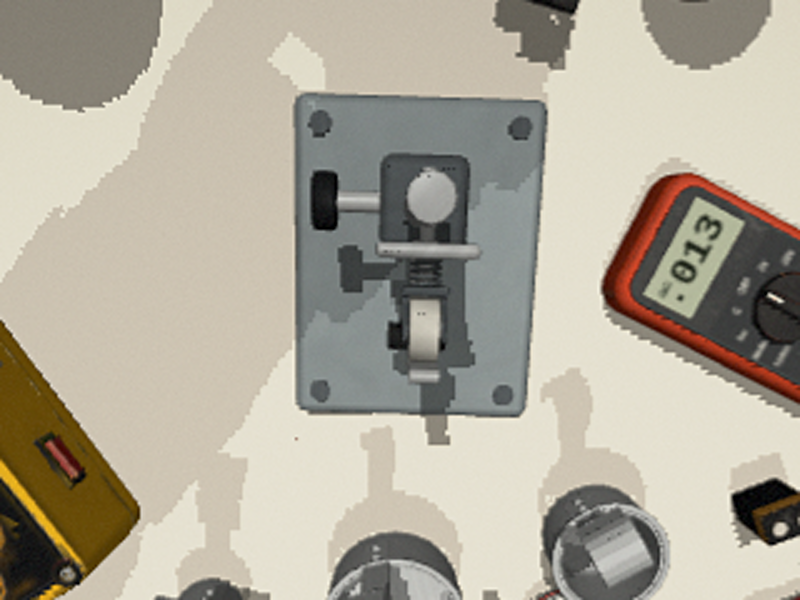

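```bash
python3 - <<'E'
from h import *
z=np.load('w2.npz'); K,D,_,_=cam('wrist'); C=(K,D,z['R'],z['t']); d=z['d']
X,r,c=cloud(C,d,np.ones_like(d,bool))
m=(X[:,0]>570)&(X[:,0]<589)&(abs(X[:,1]+356)<14)&(X[:,2]>120)
Y=X[m]; print(len(Y)); 
for a in range(574,590,2):
    k=(Y[:,0]>=a)&(Y[:,0]<a+2)
    if k.any(): print(a,k.sum(),'y',Y[k][:,1].min().round(1),Y[k][:,1].max().round(1),'z',Y[k][:,2].min().round(1),np.median(Y[k][:,2]).round(1),Y[k][:,2].max().round(1))
# base & post yaw
k=(abs(X[:,0]-620)<90)&(abs(X[:,1]+352)<75)&(X[:,2]>4)&(X[:,2]<16); print(cv2.minAreaRect(X[k][:,:2].astype(np.float32)), np.median(X[k][:,2]))
# pressure plate with long straight edge around z 170-176
k=(X[:,0]>610)&(X[:,0]<630)&(abs(X[:,1]+356)<25)&(X[:,2]>168)&(X[:,2]<182); Q=X[k]; print(k.sum(),Q.min(0),Q.max(0),cv2.minAreaRect(Q[:,:2].astype(np.float32)))
k=(X[:,2]>140)&(X[:,0]>586)&(X[:,0]<612)&(abs(X[:,1]+356)<14);Q=X[k];print('roller',k.sum(),Q.min(0).round(1),Q.max(0).round(1),Q[Q[:,2].argmax()].round(1))
E
```

```text
158
578 9 y -360.4 -351.1 z 173.3 174.2 174.8
580 32 y -360.3 -351.0 z 173.9 176.0 177.6
582 46 y -360.6 -351.0 z 152.6 174.3 177.1
584 27 y -360.8 -351.0 z 158.1 161.0 175.4
586 29 y -360.6 -351.1 z 163.2 164.2 165.6
588 15 y -360.5 -351.1 z 164.8 166.3 167.0
((614.8428344726562, -356.702392578125), (119.625732421875, 150.02821350097656), 88.78302001953125) 12.305204482752714
291 [ 617.29501242 -372.86185338  168.36377181] [ 629.5795558  -340.00736527  180.13040443] ((623.4593505859375, -356.4226379394531), (12.274813652038574, 32.84439468383789), 0.49384593963623047)
roller 487 [ 586.1 -363.9  154. ] [ 611.6 -348.5  170. ] [ 594.2 -354.3  170. ]
```

```bash
python3 - <<'E'
from h import *
go((469,-339.4,175),16); go((469,-339.4,106),16)
E
```

```text
x -7.08 y -0.80 z 16.50 rx 0.0004 ry -0.0004 rz -0.2729
x -7.08 y -0.80 z 23.40 rx 0.0004 ry -0.0004 rz -0.2729
```

>>> {"name": "drive_tool", "arguments": {"steps": [{"x": -7.1,"y": -0.8,"z": 16.3,"rx": 0,"ry": 0,"rz": -0.273,"gripper": 0.55},{"x": -7.1,"y": -0.8,"z": 16.3,"rx": 0,"ry": 0,"rz": -0.273,"gripper": 0.55},{"x": -7.1,"y": -0.8,"z": 16.3,"rx": 0,"ry": 0,"rz": -0.273,"gripper": 0.55},{"x": -7.1,"y": -0.8,"z": 16.3,"rx": 0,"ry": 0,"rz": -0.273,"gripper": 0.55},{"x": -7.1,"y": -0.8,"z": 16.3,"rx": 0,"ry": 0,"rz": -0.273,"gripper": 0.55},{"x": -7.1,"y": -0.8,"z": 20,"rx": 0,"ry": 0,"rz": -0.273,"gripper": 0.55},{"x": -7.1,"y": -0.8,"z": 23.4,"rx": 0,"ry": 0,"rz": -0.273,"gripper": 0.55},{"x": -7.1,"y": -0.8,"z": 23.4,"rx": 0,"ry": 0,"rz": -0.273,"gripper": 0.55}]}}

```text
time: 5.0
position: [466.9, -337.7, 100.7]
ee_rot: [-179.6, 0.2, 16.0]
contact_force: [-0.1, -0.0, -0.5]
gripper_width: 0.553
grasp_force: 0.0
```

```bash
python3 b.py w3 | head -1; python3 - <<'E'
from h import *
z=np.load('w3.npz'); save('w3c.png',cv2.resize(z['im'][180:480,120:520],(800,600)))
E
```

```text
[ 466.93233786 -337.70966305  100.65201239] [-179.59418028    0.24256354   16.00103187]
```

View pics/w3c.png

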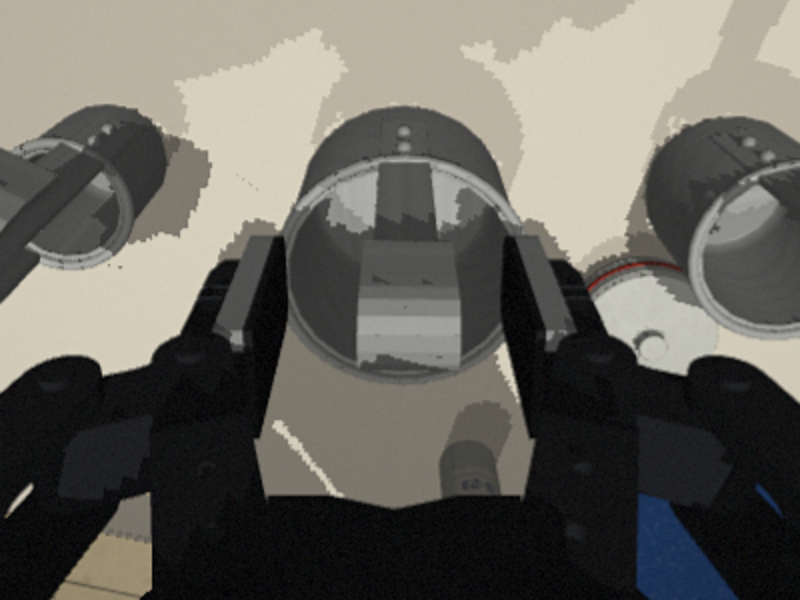

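The view shows the large dipper's handle centred between the fingers, its bend at crop (410,305).

>>> {"name": "drive_tool", "arguments": {"steps": [{"x": 0,"y": 0,"z": 0,"rx": 0,"ry": 0,"rz": 0,"gripper": 0},{"x": 0,"y": 0,"z": 0,"rx": 0,"ry": 0,"rz": 0,"gripper": 0},{"x": 0,"y": 0,"z": 0,"rx": 0,"ry": 0,"rz": 0,"gripper": 0},{"x": 0,"y": 0,"z": 0,"rx": 0,"ry": 0,"rz": 0,"gripper": 0},{"x": 0,"y": 0,"z": 0,"rx": 0,"ry": 0,"rz": 0,"gripper": 0},{"x": 0,"y": 0,"z": 0,"rx": 0,"ry": 0,"rz": 0,"gripper": 0}], "grip_force": 80}}

```text
time: 6.0
position: [469.3, -339.4, 105.9]
ee_rot: [180.0, -0.0, 16.0]
contact_force: [0.7, -1.2, 4.2]
gripper_width: 0.165
grasp_force: 78.7
```

```bash
python3 - <<'E'
from h import *
s=ctrl.read_state();print(s['position'],s['ee_rot'])
# hook mid-plate 581.2,-355.9 ; yaw -1.1 ; held bend is ~10.5 ahead of TCP ; hook top 177 
u=np.array([np.cos(np.radians(-1.1)),np.sin(np.radians(-1.1))])
P=np.array([581.2,-355.9])-10.5*u; print(P)
go((*P,106+177-145+35),-1.1)
E
```

```text
[ 469.27022611 -339.40175434  105.88365844] [ 1.79969612e+02 -2.45440741e-02  1.60324994e+01]
[ 570.70193502 -355.69842685]
x 9.30 y 4.37 z -6.71 rx 0.0005 ry -0.0005 rz 0.2990
```

>>> {"name": "drive_tool", "arguments": {"steps": [{"x": 0,"y": 0,"z": -3.5,"rx": 0,"ry": 0,"rz": 0,"gripper": 0},{"x": 0,"y": 0,"z": -7.0,"rx": 0,"ry": 0,"rz": 0,"gripper": 0},{"x": 3,"y": 1.5,"z": -7.0,"rx": 0,"ry": 0,"rz": 0.1,"gripper": 0},{"x": 6,"y": 3,"z": -7.0,"rx": 0,"ry": 0,"rz": 0.2,"gripper": 0},{"x": 8,"y": 4,"z": -7.0,"rx": 0,"ry": 0,"rz": 0.299,"gripper": 0},{"x": 9.3,"y": 4.4,"z": -7.0,"rx": 0,"ry": 0,"rz": 0.299,"gripper": 0},{"x": 9.3,"y": 4.4,"z": -7.0,"rx": 0,"ry": 0,"rz": 0.299,"gripper": 0},{"x": 9.3,"y": 4.4,"z": -7.0,"rx": 0,"ry": 0,"rz": 0.299,"gripper": 0}]}}

```text
time: 6.67
position: [570.2, -355.3, 174.6]
ee_rot: [-179.9, 0.1, -1.0]
contact_force: [-0.2, 0.5, -1.7]
gripper_width: 0.163
grasp_force: 79.3
```

```bash
cat > g.py <<'E'
from h import *
import sys
tag=sys.argv[1]
s=ctrl.read_state(); print(s['position'].round(1),s['ee_rot'].round(2),s['contact_force'].round(1)); C=cam('wrist'); im,d=viewer.grab_frame('wrist'); np.savez(tag+'.npz',d=d,im=im,R=C[2],t=C[3])
save(tag+'.png',cv2.resize(im[170:410,160:480],(800,600)))
X,r,c=cloud(C,d,np.ones_like(d,bool))
p=s['position']; k=(X[:,0]>p[0]-25)&(X[:,0]<640)&(abs(X[:,1]-p[1])<15)&(X[:,2]>120)
Y=X[k]; np.save(tag+'_c.npy',Y)
for a in np.arange(550,620,2.):
    q=Y[(Y[:,0]>=a)&(Y[:,0]<a+2)]
    if len(q): print(int(a),len(q),'y %.1f %.1f'%(q[:,1].min(),q[:,1].max()),'z',np.percentile(q[:,2],[0,25,50,75,100]).round(1))
E
python3 g.py w4
```

```text
[ 570.2 -355.3  174.6] [-1.7993e+02  8.0000e-02 -1.0200e+00] [-0.2  0.5 -1.7]
554 1 y -364.4 -364.4 z [219.5 219.5 219.5 219.5 219.5]
556 23 y -364.4 -346.5 z [194.2 211.2 212.  219.7 227. ]
558 91 y -364.4 -346.6 z [194.1 211.4 212.1 212.8 228.3]
560 192 y -365.2 -345.8 z [195.8 212.3 222.4 226.1 231. ]
562 134 y -365.2 -346.0 z [200.9 211.9 213.1 221.6 231.5]
564 118 y -365.2 -346.0 z [202.  212.1 212.7 220.5 222.8]
566 108 y -365.1 -346.1 z [207.4 212.2 216.4 221.1 222.9]
568 112 y -370.0 -340.5 z [125.6 212.  212.7 220.  223.1]
570 141 y -369.9 -340.5 z [125.3 128.6 212.4 219.7 240.3]
572 164 y -369.9 -340.7 z [120.2 128.1 211.9 220.2 241. ]
574 632 y -370.3 -340.3 z [120.2 145.6 170.6 214.9 244.5]
576 464 y -370.2 -340.3 z [126.5 195.7 216.2 217.3 255.5]
578 3767 y -370.3 -342.1 z [174.2 216.6 252.1 257.4 262.1]
580 3395 y -370.3 -340.3 z [174.2 217.3 227.7 254.1 263.3]
582 1050 y -370.3 -340.3 z [157.9 174.5 216.1 220.9 264.7]
584 4128 y -370.3 -340.3 z [159.7 244.4 253.6 259.9 266.8]
586 4026 y -370.3 -340.3 z [163.1 210.  250.8 261.  268.5]
588 329 y -370.3 -340.4 z [164.9 26
[... 188 characters left out ...]
 169.6]
596 160 y -364.0 -349.0 z [157.5 162.  167.9 168.4 169.7]
598 146 y -364.0 -349.0 z [158.3 162.3 167.4 168.  169.1]
600 161 y -364.1 -349.1 z [156.5 162.5 166.5 167.2 168.5]
602 168 y -364.1 -349.2 z [156.8 163.4 164.8 165.5 168.2]
604 198 y -364.0 -349.2 z [132.2 160.7 161.9 163.2 165.2]
606 74 y -364.0 -349.0 z [132.  162.5 163.3 163.7 165.2]
608 242 y -364.4 -348.9 z [133.3 160.8 163.1 163.9 165.1]
610 118 y -361.9 -349.4 z [153.6 159.6 161.5 162.4 164.7]
612 104 y -361.9 -351.6 z [154.2 159.8 161.4 162.3 164.2]
614 33 y -361.6 -351.7 z [156.  160.2 161.4 162.3 163.9]
616 49 y -360.4 -352.8 z [167.3 169.4 170.2 170.7 171.9]
618 146 y -370.3 -341.4 z [171.2 174.5 174.9 175.3 176. ]
```

View pics/w4.png

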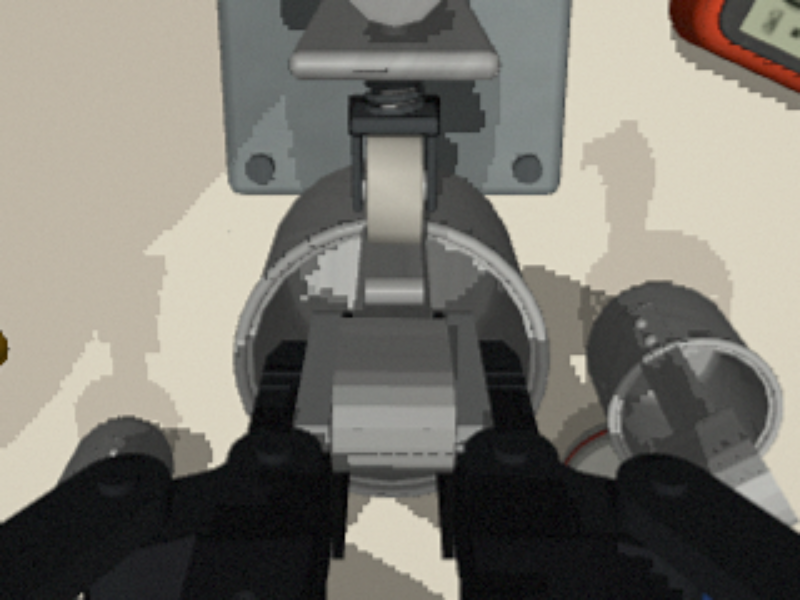

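```bash
cat > k.py <<'E'
from h import *
import sys
tag=sys.argv[1]; w=float(sys.argv[2]) if len(sys.argv)>2 else 6
s=ctrl.read_state(); p=s['position']; print(p.round(1),s['ee_rot'].round(2),s['contact_force'].round(1)); C=cam('wrist'); im,d=viewer.grab_frame('wrist'); np.savez(tag+'.npz',d=d,im=im,R=C[2],t=C[3])
X,r,c=cloud(C,d,np.ones_like(d,bool))
k=(X[:,0]>p[0]-25)&(X[:,0]<604)&(abs(X[:,1]-p[1])<w)&(X[:,2]>145)&(X[:,2]<p[2]+60); Y=X[k]
for a in np.arange(550,604,1.):
    q=Y[(Y[:,0]>=a)&(Y[:,0]<a+1)]
    if len(q): print(int(a),len(q),'z',np.percentile(q[:,2],[0,10,50,90,100]).round(1))
z=Y[(Y[:,2]>p[2]+15)]; print('tool part x range by z'); 
E
python3 k.py w5
```

```text
[ 569.8 -355.4  174.9] [-1.7994e+02  7.0000e-02 -1.0500e+00] [-0.2 -0.2 -1.8]
573 5 z [214.  214.1 214.3 214.4 214.5]
574 59 z [166.6 168.5 215.3 215.8 216.2]
575 226 z [146.6 160.1 170.4 216.2 217.2]
576 61 z [168.1 216.1 216.7 217.3 217.7]
577 83 z [216.  216.5 217.1 217.6 218.4]
578 91 z [173.4 216.2 217.3 217.9 218.4]
579 127 z [174.  174.8 217.2 217.9 218.4]
580 158 z [174.6 175.4 216.9 217.8 218.6]
581 163 z [174.4 175.3 216.7 217.6 218.5]
582 200 z [173.7 175.  216.1 217.3 218.1]
583 423 z [158.8 162.1 172.6 216.4 217.5]
584 242 z [158.9 164.  214.3 216.1 217.2]
585 339 z [162.  197.4 212.1 214.8 216.6]
586 773 z [162.8 196.2 204.4 211.6 215.3]
587 40 z [163.7 164.6 165.4 210.9 213.7]
588 27 z [165.1 165.1 165.9 166.4 167.1]
589 34 z [166.  166.4 167.  167.3 167.6]
590 38 z [166.3 166.7 167.4 167.9 168.6]
591 41 z [162.3 167.1 167.7 168.3 168.5]
592 51 z [159.  161.6 167.9 168.8 169.4]
593 55 z [160.2 161.5 168.1 169.  169.2]
594 53 z [159.9 161.  168.4 169.2 169.7]
595 60 z [159.8 161.8 168.3 169.3 169.8]
596 65 z [160.1 161.  168.1 168.9 170. ]
597 58 z [159.  161.5 167.8 168.5 169.7]
598 65 z [157.3 161.1 167.4 168.7 169.3]
599 60 z [158.7 162.4 167.4 168.4 169. ]
600 62 z [158.9 165.6 167.3 167.9 168.3]
601 69 z [158.9 164.5 166.4 167.7 168.2]
602 74 z [157.6 163.2 165.4 166.5 167.6]
603 72 z [157.5 162.6 164.4 165.4 166.9]
tool part x range by z
```

The bend sits above the hook with its middle about 1.4 mm short, so I shift it and lower part of the way.

>>> {"name": "drive_tool", "arguments": {"steps": [{"x": 0.13,"y": 0.05,"z": 0,"rx": 0,"ry": 0,"rz": 0,"gripper": 0},{"x": 0.13,"y": 0.05,"z": 0.6,"rx": 0,"ry": 0,"rz": 0,"gripper": 0},{"x": 0.13,"y": 0.05,"z": 1.2,"rx": 0,"ry": 0,"rz": 0,"gripper": 0},{"x": 0.13,"y": 0.05,"z": 1.8,"rx": 0,"ry": 0,"rz": 0,"gripper": 0},{"x": 0.13,"y": 0.05,"z": 2.1,"rx": 0,"ry": 0,"rz": 0,"gripper": 0},{"x": 0.13,"y": 0.05,"z": 2.3,"rx": 0,"ry": 0,"rz": 0,"gripper": 0},{"x": 0.13,"y": 0.05,"z": 2.4,"rx": 0,"ry": 0,"rz": 0,"gripper": 0},{"x": 0.13,"y": 0.05,"z": 2.4,"rx": 0,"ry": 0,"rz": 0,"gripper": 0}]}}

```text
time: 7.43
position: [571.9, -356.3, 151.4]
ee_rot: [-180.0, 0.0, -1.1]
contact_force: [1.0, -0.4, -1.6]
gripper_width: 0.165
grasp_force: 79.3
```

```bash
python3 k.py w6
```

```text
[ 571.9 -356.3  151.4] [-1.7998e+02  1.0000e-02 -1.1000e+00] [ 1.  -0.4 -1.6]
575 6 z [191.2 191.2 191.3 191.3 191.3]
576 36 z [145.3 191.3 192.  192.5 192.6]
577 47 z [145.1 147.6 192.6 193.1 193.4]
578 68 z [192.4 192.8 193.3 193.6 193.8]
579 85 z [192.6 193.1 193.6 194.2 194.4]
580 83 z [192.5 193.2 193.8 194.4 195.1]
581 97 z [192.5 193.3 194.  194.5 195. ]
582 110 z [192.1 193.  193.8 194.5 195.1]
583 179 z [158.7 160.  193.2 194.1 194.9]
584 154 z [160.3 191.5 193.  194.1 194.6]
585 147 z [162.1 191.  192.4 193.4 194.4]
586 186 z [162.9 164.  191.5 192.7 193.4]
587 340 z [164.5 171.5 189.1 191.2 193.2]
588 809 z [164.9 172.5 181.  188.6 191.3]
589 62 z [166.  166.5 167.6 187.6 190.8]
590 51 z [166.2 166.6 167.3 167.9 168.3]
591 50 z [166.3 167.2 167.8 168.4 169.1]
592 56 z [159.1 167.4 168.  168.6 169.1]
593 65 z [160.2 167.2 168.2 168.8 169.5]
594 61 z [159.8 161.1 168.3 168.9 169.5]
595 81 z [159.8 161.4 168.3 169.1 169.9]
596 84 z [159.7 160.6 168.2 169.1 170.1]
597 81 z [154.3 158.8 167.8 168.7 169.9]
598 83 z [157.1 166.4 167.7 168.5 169.1]
599 74 z [156.9 166.5 167.5 168.3 168.9]
600 80 z [157.  166.  167.1 168.  168.5]
601 92 z [156.4 165.2 166.2 167.3 168.9]
602 97 z [155.  164.  165.4 166.7 167.5]
603 84 z [154.8 162.6 164.4 165.3 165.8]
tool part x range by z
```

>>> {"name": "drive_tool", "arguments": {"steps": [{"x": -0.07,"y": -0.03,"z": 0.1,"rx": 0,"ry": 0,"rz": 0,"gripper": 0},{"x": -0.07,"y": -0.03,"z": 0.25,"rx": 0,"ry": 0,"rz": 0,"gripper": 0},{"x": -0.07,"y": -0.03,"z": 0.4,"rx": 0,"ry": 0,"rz": 0,"gripper": 0},{"x": -0.07,"y": -0.03,"z": 0.5,"rx": 0,"ry": 0,"rz": 0,"gripper": 0},{"x": -0.07,"y": -0.03,"z": 0.5,"rx": 0,"ry": 0,"rz": 0,"gripper": 0}]}}

```text
time: 7.9
position: [571.1, -356.0, 146.4]
ee_rot: [-180.0, 0.0, -1.1]
contact_force: [0.2, 0.1, -2.0]
gripper_width: 0.163
grasp_force: 79.3
```

>>> {"name": "drive_tool", "arguments": {"steps": [{"x": 0,"y": 0,"z": 0.15,"rx": 0,"ry": 0,"rz": 0,"gripper": 0},{"x": 0,"y": 0,"z": 0.3,"rx": 0,"ry": 0,"rz": 0,"gripper": 0},{"x": 0,"y": 0,"z": 0.3,"rx": 0,"ry": 0,"rz": 0,"gripper": 0}]}}

```text
time: 8.15
position: [570.9, -356.0, 143.4]
ee_rot: [-180.0, 0.0, -1.1]
contact_force: [-2.5, -0.1, -0.5]
gripper_width: 0.166
grasp_force: 79.4
```

>>> {"name": "drive_tool", "arguments": {"steps": [{"x": 0,"y": 0,"z": 0.1,"rx": 0,"ry": 0,"rz": 0,"gripper": 0},{"x": 0,"y": 0,"z": 0.2,"rx": 0,"ry": 0,"rz": 0,"gripper": 0},{"x": 0,"y": 0,"z": 0.2,"rx": 0,"ry": 0,"rz": 0,"gripper": 0}]}}

```text
time: 8.4
position: [571.0, -356.0, 141.4]
ee_rot: [-180.0, 0.0, -1.1]
contact_force: [-2.5, 1.0, -1.2]
gripper_width: 0.163
grasp_force: 79.4
```

>>> {"name": "drive_tool", "arguments": {"steps": [{"x": 0,"y": 0,"z": 0.1,"rx": 0,"ry": 0,"rz": 0,"gripper": 0},{"x": 0,"y": 0,"z": 0.2,"rx": 0,"ry": 0,"rz": 0,"gripper": 0},{"x": 0,"y": 0,"z": 0.2,"rx": 0,"ry": 0,"rz": 0,"gripper": 0}]}}

```text
time: 8.65
position: [571.1, -356.0, 139.3]
ee_rot: [-180.0, 0.0, -1.1]
contact_force: [-3.4, 0.2, -1.0]
gripper_width: 0.163
grasp_force: 79.4
```

>>> {"name": "drive_tool", "arguments": {"steps": [{"x": 0,"y": 0,"z": 0.1,"rx": 0,"ry": 0,"rz": 0,"gripper": 0},{"x": 0,"y": 0,"z": 0.1,"rx": 0,"ry": 0,"rz": 0,"gripper": 0},{"x": 0,"y": 0,"z": 0.1,"rx": 0,"ry": 0,"rz": 0,"gripper": 0}]}}

```text
time: 8.9
position: [571.2, -356.0, 138.5]
ee_rot: [-180.0, 0.0, -1.1]
contact_force: [-2.9, -0.1, -1.6]
gripper_width: 0.164
grasp_force: 79.4
```

>>> {"name": "drive_tool", "arguments": {"steps": [{"x": 0,"y": 0,"z": 0.1,"rx": 0,"ry": 0,"rz": 0,"gripper": 0},{"x": 0,"y": 0,"z": 0.1,"rx": 0,"ry": 0,"rz": 0,"gripper": 0},{"x": 0,"y": 0,"z": 0.1,"rx": 0,"ry": 0,"rz": 0,"gripper": 0}]}}

```text
time: 9.15
position: [571.2, -356.0, 137.5]
ee_rot: [-180.0, 0.0, -1.1]
contact_force: [-3.4, 0.2, -2.1]
gripper_width: 0.161
grasp_force: 79.3
```

```bash
python3 k.py w7; python3 g.py w7 >/dev/null
```

```text
[ 571.2 -356.   137.5] [-1.7999e+02  1.0000e-02 -1.1000e+00] [-3.4  0.2 -2.1]
574 1 z [177.1 177.1 177.1 177.1 177.1]
575 35 z [177.1 177.6 178.  178.4 178.6]
576 50 z [178.  178.2 178.7 179.1 179.5]
577 50 z [178.5 178.9 179.3 179.9 180.2]
578 82 z [178.9 179.3 179.7 180.3 180.9]
579 87 z [178.5 179.3 180.  180.5 181.1]
580 93 z [178.5 179.3 180.  180.7 180.9]
581 114 z [178.5 179.1 179.8 180.6 181.5]
582 111 z [178.  179.  179.8 180.5 180.9]
583 124 z [177.3 178.5 179.4 180.2 180.8]
584 138 z [177.1 177.9 178.9 179.7 181.3]
585 163 z [175.9 176.8 178.  179.  179.8]
586 215 z [159.2 170.4 176.6 178.  179.8]
587 759 z [156.6 161.9 169.3 175.5 178.4]
588 71 z [158.2 162.5 169.6 174.3 177.4]
589 7 z [163.8 163.9 164.1 164.2 164.3]
590 37 z [164.1 164.5 165.1 165.4 165.5]
591 48 z [164.7 165.1 165.8 166.3 166.6]
592 44 z [165.4 165.6 166.4 166.9 167.2]
593 54 z [166.3 166.6 167.2 167.5 168.1]
594 53 z [166.4 166.9 167.8 168.1 168.5]
595 74 z [159.2 167.1 168.1 168.6 169.1]
596 79 z [158.7 161.8 168.2 168.8 169.2]
597 81 z [159.3 167.3 168.3 168.8 169.6]
598 84 z [159.5 161.7 168.2 169.1 169.5]
599 88 z [159.5 161.5 168.4 169.  169.4]
600 98 z [158.8 161.  168.2 169.1 169.6]
601 104 z [157.1 159.5 168.  168.9 170.1]
602 115 z [157.  166.2 167.5 168.5 169.3]
603 101 z [156.7 165.4 166.8 167.8 168.5]
tool part x range by z
```

View pics/w7.png

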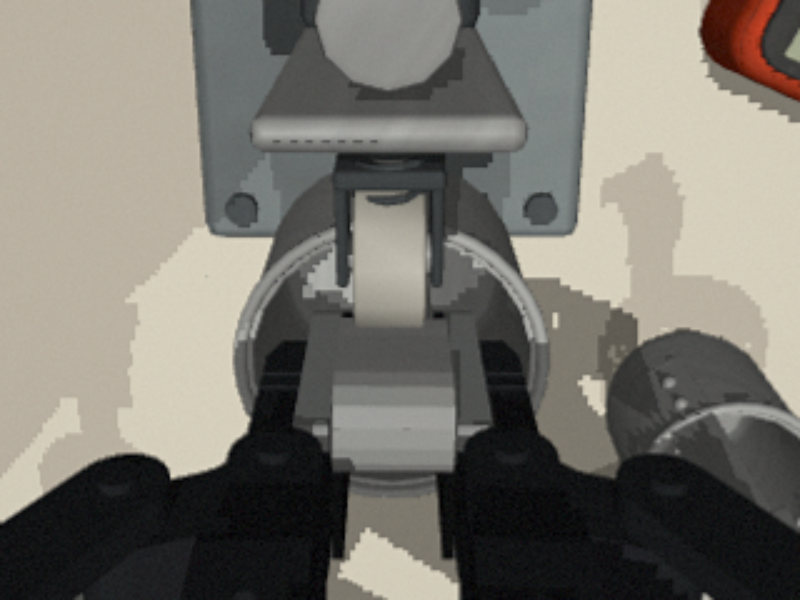

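The bend is over the hook and the roller has been pushed back about 3 mm, so it is almost home. I keep feeling for the seat.

>>> {"name": "drive_tool", "arguments": {"steps": [{"x": 0,"y": 0,"z": 0.07,"rx": 0,"ry": 0,"rz": 0,"gripper": 0},{"x": 0,"y": 0,"z": 0.07,"rx": 0,"ry": 0,"rz": 0,"gripper": 0},{"x": 0,"y": 0,"z": 0.07,"rx": 0,"ry": 0,"rz": 0,"gripper": 0}]}}

```text
time: 9.5
position: [571.2, -356.0, 136.9]
ee_rot: [-180.0, 0.0, -1.1]
contact_force: [-3.7, 0.2, -1.8]
gripper_width: 0.162
grasp_force: 79.3
```

>>> {"name": "drive_tool", "arguments": {"steps": [{"x": 0,"y": 0,"z": 0.06,"rx": 0,"ry": 0,"rz": 0,"gripper": 0},{"x": 0,"y": 0,"z": 0.06,"rx": 0,"ry": 0,"rz": 0,"gripper": 0},{"x": 0,"y": 0,"z": 0.06,"rx": 0,"ry": 0,"rz": 0,"gripper": 0}]}}

```text
time: 9.75
position: [571.2, -356.0, 136.3]
ee_rot: [-180.0, 0.0, -1.1]
contact_force: [-2.9, 0.7, -1.7]
gripper_width: 0.165
grasp_force: 79.3
```

>>> {"name": "drive_tool", "arguments": {"steps": [{"x": 0,"y": 0,"z": 0.06,"rx": 0,"ry": 0,"rz": 0,"gripper": 0},{"x": 0,"y": 0,"z": 0.06,"rx": 0,"ry": 0,"rz": 0,"gripper": 0},{"x": 0,"y": 0,"z": 0.06,"rx": 0,"ry": 0,"rz": 0,"gripper": 0}]}}

```text
time: 10.0
position: [571.4, -356.1, 136.1]
ee_rot: [180.0, -0.0, -1.1]
contact_force: [-2.9, 1.3, 2.9]
gripper_width: 0.162
grasp_force: 79.7
```

>>> {"name": "drive_tool", "arguments": {"steps": [{"x": 0,"y": 0,"z": 0.06,"rx": 0,"ry": 0,"rz": 0,"gripper": 0},{"x": 0,"y": 0,"z": 0.06,"rx": 0,"ry": 0,"rz": 0,"gripper": 0},{"x": 0,"y": 0,"z": 0.06,"rx": 0,"ry": 0,"rz": 0,"gripper": 0}]}}

```text
time: 10.25
position: [571.5, -356.2, 136.0]
ee_rot: [180.0, -0.1, -1.1]
contact_force: [-5.5, 1.3, 6.0]
gripper_width: 0.163
grasp_force: 80.1
```

>>> {"name": "drive_tool", "arguments": {"steps": [{"x": 0,"y": 0,"z": 0.05,"rx": 0,"ry": 0,"rz": 0,"gripper": 0},{"x": 0,"y": 0,"z": 0.05,"rx": 0,"ry": 0,"rz": 0,"gripper": 0},{"x": 0,"y": 0,"z": 0,"rx": 0,"ry": 0,"rz": 0,"gripper": 0.5},{"x": 0,"y": 0,"z": 0,"rx": 0,"ry": 0,"rz": 0,"gripper": 0.5},{"x": 0,"y": 0,"z": 0,"rx": 0,"ry": 0,"rz": 0,"gripper": 0.5},{"x": 0,"y": 0,"z": 0,"rx": 0,"ry": 0,"rz": 0,"gripper": 0.5},{"x": 0,"y": 0,"z": 0,"rx": 0,"ry": 0,"rz": 0,"gripper": 0.5}]}}

```text
time: 10.83
position: [571.3, -356.0, 134.9]
ee_rot: [-180.0, -0.0, -1.1]
contact_force: [1.0, 0.8, -0.2]
gripper_width: 0.504
grasp_force: 0.0
```

>>> {"name": "drive_tool", "arguments": {"steps": [{"x": 0,"y": 0,"z": -3,"rx": 0,"ry": 0,"rz": 0,"gripper": 0.5},{"x": -1,"y": 0,"z": -7,"rx": 0,"ry": 0,"rz": 0,"gripper": 0.5},{"x": -3,"y": 3,"z": -10,"rx": 0,"ry": 0,"rz": 0,"gripper": 0.5},{"x": -3,"y": 3,"z": -10,"rx": 0,"ry": 0,"rz": 0,"gripper": 0.5},{"x": -3,"y": 3,"z": -10,"rx": 0,"ry": 0,"rz": 0,"gripper": 0.5}]}}

```text
time: 11.25
position: [540.2, -387.0, 237.0]
ee_rot: [179.9, -0.2, -1.2]
contact_force: [-0.3, -0.5, -1.2]
gripper_width: 0.499
grasp_force: 0.0
```

```bash
python3 - <<'E'
from h import *
s=ctrl.read_state(); p=s['position']; print(p,s['ee_rot']); C=cam('wrist'); im,d=viewer.grab_frame('wrist'); np.savez('w8.npz',d=d,im=im,R=C[2],t=C[3])
X,r,c=cloud(C,d,np.ones_like(d,bool))
k=(X[:,0]>560)&(X[:,0]<604)&(abs(X[:,1]+356)<12)&(X[:,2]>145)&(X[:,2]<190); Y=X[k]
for a in np.arange(560,604,1.):
    q=Y[(Y[:,0]>=a)&(Y[:,0]<a+1)]
    if len(q): print(int(a),len(q),'y %.1f %.1f'%(q[:,1].min(),q[:,1].max()),'z',np.percentile(q[:,2],[0,10,50,90,100]).round(1))
# medium: origin, yaw
o=np.array([475.9,-454.75]); a=np.radians(31); P=o+21.5*np.array([np.cos(a),np.sin(a)]); print(P); go((*P,170),31); go((*P,103),31)
E
python3 f.py w8
```

```text
[ 540.2351411  -387.03944462  237.00760957] [ 1.79865252e+02 -1.57997622e-01 -1.21441173e+00]
573 4 y -364.4 -362.4 z [171.4 171.5 173.  174.5 174.6]
574 35 y -364.5 -348.7 z [145.9 168.3 175.  175.8 176.2]
575 56 y -364.6 -349.0 z [147.3 163.5 176.5 177.4 178.3]
576 70 y -364.6 -348.6 z [145.4 149.4 176.8 178.  179.1]
577 49 y -364.5 -348.7 z [147.1 177.1 177.9 178.7 179.4]
578 52 y -364.6 -349.0 z [176.1 177.8 178.5 179.4 179.9]
579 45 y -364.6 -348.6 z [175.9 177.8 178.7 179.6 180.1]
580 56 y -364.5 -348.5 z [176.7 178.1 178.8 179.6 180.1]
581 48 y -364.5 -348.9 z [177.5 177.7 178.7 179.9 180.2]
582 55 y -364.5 -348.9 z [176.8 177.7 178.4 179.3 180. ]
583 59 y -364.7 -348.8 z [174.7 176.9 178.2 179.4 180. ]
584 59 y -364.9 -348.8 z [156.2 175.5 177.7 178.4 178.9]
585 67 y -364.8 -348.9 z [155.9 175.  176.7 177.8 178.6]
586 68 y -364.9 -349.2 z [155.9 172.5 175.2 176.5 177.7]
587 163 y -364.9 -348.7 z [156.7 159.5 167.6 173.4 175.9]
588 15 y -361.1 -349.2 z [158.5 159.3 160.2 161.8 162.1]
589 30 y -361.2 -351.4 z [155.8 161.  163.1 164.5 164.9]
590 22 y -361.3 -351.6 z [154.9 161.6
[... 665 characters left out ...]
49.1 z [157.  161.1 166.8 168.5 169.7]
603 48 y -364.2 -349.3 z [155.9 161.  166.3 167.9 168.9]
[ 494.32909697 -443.67668139]
x -4.48 y 5.88 z 6.51 rx 0.0003 ry -0.0006 rz -0.5616
x -4.49 y 5.88 z 13.21 rx 0.0003 ry -0.0006 rz -0.5616Traceback (most recent call last):
  File "f.py", line 13, in <module>
    print(n,'rim',len(rim),'z%.1f'%rim[:,2].max(),f.round(1),'top',len(top),top[:,2].max().round(1),m.round(1),'size',np.round(rc[1],1),'ang',round(rc[2],1),'dir %.1f dist %.1f'%(a,np.hypot(*v)))
                                   ~~~~~~~~~~~~^^
    return umr_maximum(a, axis, None, out, keepdims, initial, where)
ValueError: zero-size array to reduction operation maximum which has no identity
```

>>> {"name": "drive_tool", "arguments": {"steps": [{"x": -2,"y": 3,"z": 2,"rx": 0,"ry": 0,"rz": -0.12,"gripper": 0.55},{"x": -4.5,"y": 5.9,"z": 4,"rx": 0,"ry": 0,"rz": -0.24,"gripper": 0.55},{"x": -4.5,"y": 5.9,"z": 6,"rx": 0,"ry": 0,"rz": -0.36,"gripper": 0.55},{"x": -4.5,"y": 5.9,"z": 6.5,"rx": 0,"ry": 0,"rz": -0.48,"gripper": 0.55},{"x": -4.5,"y": 5.9,"z": 6.5,"rx": 0,"ry": 0,"rz": -0.562,"gripper": 0.55},{"x": -4.5,"y": 5.9,"z": 9.5,"rx": 0,"ry": 0,"rz": -0.562,"gripper": 0.55},{"x": -4.5,"y": 5.9,"z": 12.5,"rx": 0,"ry": 0,"rz": -0.562,"gripper": 0.55},{"x": -4.5,"y": 5.9,"z": 13.2,"rx": 0,"ry": 0,"rz": -0.562,"gripper": 0.55}]}}

```text
time: 11.97
position: [493.2, -440.9, 97.1]
ee_rot: [-179.5, 0.1, 31.1]
contact_force: [0.3, 0.3, -0.4]
gripper_width: 0.553
grasp_force: 0.0
```

>>> {"name": "drive_tool", "arguments": {"steps": [{"x": 0,"y": 0,"z": 0,"rx": 0,"ry": 0,"rz": 0,"gripper": 0.55},{"x": 0,"y": 0,"z": 0,"rx": 0,"ry": 0,"rz": 0,"gripper": 0},{"x": 0,"y": 0,"z": 0,"rx": 0,"ry": 0,"rz": 0,"gripper": 0},{"x": 0,"y": 0,"z": 0,"rx": 0,"ry": 0,"rz": 0,"gripper": 0},{"x": 0,"y": 0,"z": 0,"rx": 0,"ry": 0,"rz": 0,"gripper": 0},{"x": 0,"y": 0,"z": 0,"rx": 0,"ry": 0,"rz": 0,"gripper": 0}], "grip_force": 80}}

```text
time: 12.47
position: [495.1, -444.0, 104.6]
ee_rot: [179.9, -0.0, 31.1]
contact_force: [1.9, -0.6, 6.3]
gripper_width: 0.209
grasp_force: 78.4
```

```bash
python3 - <<'E'
from h import *
s=ctrl.read_state(); p=s['position']; print(p,s['ee_rot'])
a=np.radians(-1.1); P=np.array([580.6,-356.3])-15*np.array([np.cos(a),np.sin(a)])
# inside top of medium must start ~35 above large top(179.5)
z=103+179.5-141+35; print(P,z); go((*P,z),-1.1); go((P[0]-100,P[1],z),-1.1)
E
```

```text
[ 495.11703919 -443.97257451  104.62623484] [ 1.79856169e+02 -4.95141092e-02  3.10944491e+01]
[ 565.60276432 -356.01203836] 176.5
x 10.58 y -3.87 z -7.19 rx 0.0022 ry -0.0015 rz 0.5619
x 2.02 y -9.04 z -7.21 rx 0.0022 ry -0.0015 rz 0.5619
```

>>> {"name": "drive_tool", "arguments": {"steps": [{"x": 0,"y": 0,"z": -4,"rx": 0,"ry": 0,"rz": 0,"gripper": 0},{"x": 0,"y": 0,"z": -8,"rx": 0,"ry": 0,"rz": 0,"gripper": 0},{"x": 0,"y": 0,"z": -10.3,"rx": 0,"ry": 0,"rz": 0.1,"gripper": 0},{"x": 3,"y": -1,"z": -10.3,"rx": 0,"ry": 0,"rz": 0.2,"gripper": 0},{"x": 6,"y": -2,"z": -10.3,"rx": 0,"ry": 0,"rz": 0.32,"gripper": 0},{"x": 9,"y": -3.3,"z": -10.3,"rx": 0,"ry": 0,"rz": 0.44,"gripper": 0},{"x": 10.6,"y": -3.9,"z": -10.3,"rx": 0,"ry": 0,"rz": 0.562,"gripper": 0},{"x": 10.6,"y": -3.9,"z": -10.3,"rx": 0,"ry": 0,"rz": 0.562,"gripper": 0}]}}

```text
time: 13.13
position: [566.8, -352.4, 206.4]
ee_rot: [-180.0, -0.0, -1.4]
contact_force: [-1.0, 0.6, -0.1]
gripper_width: 0.215
grasp_force: 78.6
```

>>> {"name": "drive_tool", "arguments": {"steps": [{"x": 0,"y": 0,"z": 0,"rx": 0,"ry": 0,"rz": 0,"gripper": 0},{"x": 0,"y": 0,"z": 0,"rx": 0,"ry": 0,"rz": 0,"gripper": 0}]}}

```text
time: 13.3
position: [564.7, -355.9, 206.2]
ee_rot: [180.0, 0.0, -0.9]
contact_force: [-0.1, -1.9, -1.1]
gripper_width: 0.211
grasp_force: 78.6
```

```bash
cat > k2.py <<'E'
from h import *
import sys
tag=sys.argv[1]
s=ctrl.read_state(); p=s['position']; print(p.round(1),s['ee_rot'].round(2),s['contact_force'].round(1)); C=cam('wrist'); im,d=viewer.grab_frame('wrist'); np.savez(tag+'.npz',d=d,im=im,R=C[2],t=C[3]); save(tag+'.png',cv2.resize(im[150:450,120:520],(800,600)))
X,r,c=cloud(C,d,np.ones_like(d,bool))
m=(X[:,0]>545)&(X[:,0]<604)&(abs(X[:,1]+356)<(float(sys.argv[2]) if len(sys.argv)>2 else 7))&(X[:,2]<p[2]+60)
for lo,hi in ((145,190),(190,p[2]+60)) if p[2]>160 else ((145,p[2]+60),):
    Y=X[m&(X[:,2]>lo)&(X[:,2]<hi)]; print('band',lo,hi)
    for a in np.arange(545,604,1.):
        q=Y[(Y[:,0]>=a)&(Y[:,0]<a+1)]
        if len(q)>2: print(int(a),len(q),'y %.1f %.1f'%(q[:,1].min(),q[:,1].max()),'z',np.percentile(q[:,2],[0,50,100]).round(1))
E
python3 k2.py w9 12
```

```text
[ 564.7 -355.9  206.2] [ 1.7999e+02  1.0000e-02 -9.5000e-01] [-0.1 -1.9 -1.1]
band 145 190
563 4 y -367.5 -344.2 z [152.9 153.  153.5]
564 10 y -367.5 -344.3 z [153.  153.7 154.5]
565 12 y -368.0 -344.4 z [152.6 154.3 155.1]
566 13 y -368.0 -344.5 z [145.9 155.6 156.3]
567 30 y -368.0 -344.5 z [145.9 155.  156.5]
568 23 y -367.6 -344.5 z [152.4 155.2 171.9]
569 177 y -365.8 -345.0 z [153.6 168.6 173.9]
570 13 y -362.0 -349.6 z [166.  170.2 174.4]
574 31 y -364.3 -348.9 z [174.6 175.3 176.9]
575 32 y -364.2 -348.9 z [176.1 177.  177.7]
576 39 y -364.3 -349.0 z [176.4 177.4 178.8]
577 51 y -364.2 -349.0 z [177.1 178.2 179.2]
578 46 y -364.2 -349.1 z [177.5 178.6 179.7]
579 58 y -364.2 -348.6 z [177.8 178.7 180.1]
580 59 y -364.2 -348.7 z [176.9 178.9 180.2]
581 66 y -364.3 -348.7 z [177.1 178.6 180.2]
582 64 y -364.3 -348.7 z [177.  178.7 179.6]
583 68 y -364.3 -348.7 z [176.5 178.2 180. ]
584 76 y -364.3 -348.7 z [175.5 177.6 179.4]
585 87 y -364.3 -349.2 z [174.4 176.5 178.3]
586 90 y -364.4 -349.2 z [166.7 175.1 177.6]
587 326 y -364.8 -348.9 z [155.8 167.1 176. ]
588 3 y -360.0 -35
[... 1847 characters left out ...]
4.1 265.9]
576 153 y -368.0 -344.4 z [244.3 245.9 265.9]
577 140 y -366.5 -346.7 z [244.8 246.1 247.3]
578 184 y -366.5 -346.7 z [243.8 246.1 247.7]
579 188 y -366.5 -346.8 z [244.2 245.8 247.6]
580 190 y -366.5 -346.8 z [243.8 245.7 247.6]
581 166 y -366.5 -346.9 z [243.9 245.5 246.9]
582 221 y -366.6 -346.9 z [243.2 245.2 246.5]
583 217 y -366.7 -346.8 z [242.3 244.6 246.3]
584 226 y -366.7 -346.8 z [242.1 243.9 246.3]
585 228 y -366.6 -346.9 z [240.5 243.3 245.9]
586 272 y -366.7 -346.8 z [239.3 242.4 244.9]
587 285 y -366.6 -346.7 z [236.4 241.1 243.9]
588 348 y -366.8 -346.7 z [219.5 239.3 242.4]
589 1158 y -366.7 -346.7 z [219.9 230.9 240.5]
590 58 y -363.1 -347.0 z [221.8 233.1 239. ]
```

View pics/w9.png

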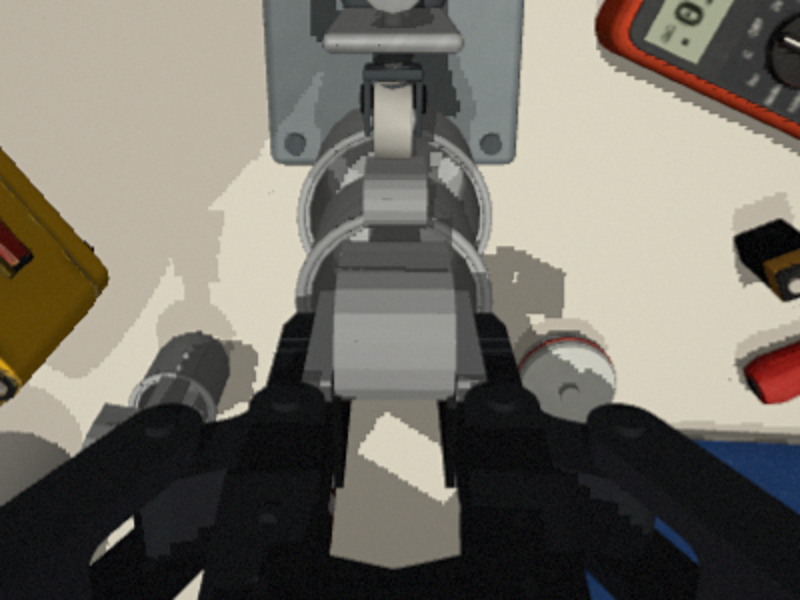

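```bash
python3 k2.py w10 12 | grep -E "^\[|band|^5(73|74|87|88|89|9)"
```

```text
[ 564.5 -356.2  206.2] [ 1.7999e+02  1.0000e-02 -1.0100e+00] [ 0.5 -0.4 -0.7]
band 145 190
573 15 y -364.2 -348.6 z [172.5 174.4 174.8]
574 19 y -364.1 -349.7 z [174.7 175.4 176. ]
587 304 y -364.7 -348.8 z [156.5 167.1 176. ]
588 19 y -363.2 -348.9 z [157.7 160.5 174. ]
589 18 y -360.9 -351.9 z [162.1 164.  164.9]
590 22 y -360.9 -351.3 z [163.4 164.3 165.4]
591 32 y -360.9 -351.4 z [164.4 165.2 165.9]
592 22 y -360.9 -351.5 z [164.8 166.5 167.5]
593 26 y -360.9 -351.5 z [166.1 167.2 168.4]
594 34 y -362.6 -351.5 z [160.8 167.7 168.9]
595 47 y -363.7 -349.3 z [159.8 167.7 168.9]
596 50 y -363.7 -348.7 z [159.2 167.4 169.1]
597 55 y -363.7 -348.8 z [159.3 167.6 169.4]
598 48 y -363.7 -348.9 z [159.6 168.2 169.6]
599 54 y -363.7 -348.9 z [159.  168.1 169.9]
band 190 266.18932596780576
573 202 y -368.0 -344.0 z [219.9 244.9 264.9]
574 409 y -368.0 -344.0 z [211.4 245.4 265.8]
587 298 y -366.8 -347.1 z [237.4 240.8 244. ]
588 420 y -367.1 -347.0 z [219.5 238.4 242.1]
589 1065 y -367.1 -347.0 z [220.  230.5 240.7]
590 22 y -362.6 -347.8 z [222.1 232.2 238.4]
```

>>> {"name": "drive_tool", "arguments": {"steps": [{"x": 0.2,"y": 0,"z": 0.3,"rx": 0,"ry": 0,"rz": 0,"gripper": 0},{"x": 0.2,"y": 0,"z": 1,"rx": 0,"ry": 0,"rz": 0,"gripper": 0},{"x": 0.2,"y": 0,"z": 1.6,"rx": 0,"ry": 0,"rz": 0,"gripper": 0},{"x": 0.2,"y": 0,"z": 2.2,"rx": 0,"ry": 0,"rz": 0,"gripper": 0},{"x": 0.2,"y": 0,"z": 2.8,"rx": 0,"ry": 0,"rz": 0,"gripper": 0},{"x": 0.2,"y": 0,"z": 3.2,"rx": 0,"ry": 0,"rz": 0,"gripper": 0},{"x": 0.2,"y": 0,"z": 3.4,"rx": 0,"ry": 0,"rz": 0,"gripper": 0},{"x": 0.2,"y": 0,"z": 3.4,"rx": 0,"ry": 0,"rz": 0,"gripper": 0}]}}

```text
time: 14.07
position: [567.0, -355.4, 171.5]
ee_rot: [-180.0, 0.0, -1.1]
contact_force: [0.0, -0.1, -1.2]
gripper_width: 0.21
grasp_force: 78.5
```

```bash
python3 k2.py w11 12 | grep -E "^\[|band|^5(73|74|8|9)"
```

```text
[ 567.  -355.4  171.5] [-1.7997e+02  4.0000e-02 -1.0900e+00] [ 0.  -0.1 -1.2]
band 145 190
586 28 y -364.7 -349.9 z [159.9 172.3 173.8]
587 508 y -364.8 -348.9 z [156.  167.2 175.5]
588 35 y -362.3 -348.9 z [157.1 161.1 174.1]
589 7 y -360.3 -352.8 z [163.2 163.6 163.7]
590 32 y -361.2 -351.4 z [163.7 164.6 165.3]
591 199 y -366.3 -346.2 z [164.3 187.4 190. ]
592 101 y -363.2 -346.4 z [165.6 187.4 190. ]
593 36 y -361.1 -351.6 z [165.9 167.2 168.1]
594 48 y -363.1 -351.7 z [161.  167.8 169. ]
595 66 y -364.0 -348.8 z [159.6 167.5 169.1]
596 68 y -364.0 -348.9 z [159.5 167.8 169.3]
597 73 y -364.0 -348.9 z [159.1 168.1 169.9]
598 76 y -364.0 -348.9 z [159.9 168.1 169.4]
599 74 y -364.0 -348.9 z [159.6 168.  170.3]
band 190 231.5086352800474
573 134 y -367.9 -344.0 z [207.9 209.2 231.5]
574 133 y -367.8 -344.1 z [208.6 209.7 231.3]
580 167 y -366.0 -346.2 z [210.  211.5 212.5]
581 177 y -366.0 -346.3 z [209.7 211.4 213.5]
582 186 y -366.0 -346.4 z [209.9 211.2 212.8]
583 187 y -365.9 -346.3 z [209.4 210.9 212.4]
584 201 y -366.0 -346.1 z [208.6 210.6 212.2]
585 216 y -366.1 -346.2 z [207.9 210.2 212.3]
586 241 y -366.1 -346.4 z [207.5 209.5 211.8]
587 226 y -366.2 -346.4 z [206.  208.9 210.8]
588 245 y -366.2 -346.3 z [205.  208.1 210. ]
589 271 y -366.1 -346.2 z [203.9 207.  209.7]
590 312 y -366.1 -346.3 z [201.5 205.4 208.3]
591 775 y -366.3 -346.3 z [190.  200.2 207.2]
592 350 y -366.1 -346.3 z [190.  197.8 204.8]
```

>>> {"name": "drive_tool", "arguments": {"steps": [{"x": 0,"y": 0.04,"z": 0.3,"rx": 0,"ry": 0,"rz": 0,"gripper": 0},{"x": 0,"y": 0.04,"z": 0.6,"rx": 0,"ry": 0,"rz": 0,"gripper": 0},{"x": 0,"y": 0.04,"z": 0.9,"rx": 0,"ry": 0,"rz": 0,"gripper": 0},{"x": 0,"y": 0.04,"z": 1.2,"rx": 0,"ry": 0,"rz": 0,"gripper": 0},{"x": 0,"y": 0.04,"z": 1.2,"rx": 0,"ry": 0,"rz": 0,"gripper": 0},{"x": 0,"y": 0.04,"z": 1.2,"rx": 0,"ry": 0,"rz": 0,"gripper": 0}]}}

```text
time: 14.62
position: [567.1, -355.8, 159.9]
ee_rot: [-180.0, 0.0, -1.1]
contact_force: [-0.2, -0.0, -1.3]
gripper_width: 0.213
grasp_force: 78.5
```

```bash
python3 k2.py w12 12 | grep -E "^\[|band|^5(73|74|8[5-9]|9)"
```

```text
[ 567.1 -355.8  159.9] [-1.7998e+02  2.0000e-02 -1.1000e+00] [-0.2 -0.  -1.3]
band 145 219.89666750458153
573 127 y -368.0 -344.5 z [196.2 197.5 219.8]
574 127 y -368.0 -344.2 z [196.8 198.1 219.9]
585 225 y -366.5 -346.5 z [196.5 198.7 200.3]
586 230 y -366.6 -346.8 z [196.1 197.9 200.4]
587 416 y -366.6 -346.8 z [154.8 196.3 199.1]
588 253 y -366.6 -346.8 z [156.6 196.5 198.5]
589 315 y -366.4 -346.8 z [162.8 195.2 198.3]
590 334 y -366.6 -346.6 z [163.8 193.7 196.6]
591 908 y -366.8 -346.9 z [164.2 186.2 194.9]
592 547 y -366.6 -346.8 z [165.4 183.3 193.3]
593 37 y -361.3 -351.6 z [166.3 167.2 167.9]
594 59 y -363.1 -349.3 z [160.4 167.5 168.6]
595 71 y -364.0 -348.9 z [159.6 167.4 168.9]
596 79 y -364.0 -349.0 z [160.  167.7 169.2]
597 73 y -364.0 -349.0 z [159.6 167.8 169.6]
598 81 y -363.9 -349.0 z [160.3 168.2 169.8]
599 98 y -364.0 -349.1 z [158.9 168.3 169.7]
```

>>> {"name": "drive_tool", "arguments": {"steps": [{"x": 0,"y": 0,"z": 0.3,"rx": 0,"ry": 0,"rz": 0,"gripper": 0},{"x": 0,"y": 0,"z": 0.6,"rx": 0,"ry": 0,"rz": 0,"gripper": 0},{"x": 0,"y": 0,"z": 0.8,"rx": 0,"ry": 0,"rz": 0,"gripper": 0},{"x": 0,"y": 0,"z": 0.8,"rx": 0,"ry": 0,"rz": 0,"gripper": 0}]}}

```text
time: 15.0
position: [566.7, -355.8, 151.7]
ee_rot: [-180.0, 0.1, -1.1]
contact_force: [-3.7, 0.4, 1.6]
gripper_width: 0.214
grasp_force: 78.8
```

>>> {"name": "drive_tool", "arguments": {"steps": [{"x": 0,"y": 0,"z": 0.1,"rx": 0,"ry": 0,"rz": 0,"gripper": 0},{"x": 0,"y": 0,"z": 0.2,"rx": 0,"ry": 0,"rz": 0,"gripper": 0},{"x": 0,"y": 0,"z": 0.2,"rx": 0,"ry": 0,"rz": 0,"gripper": 0}]}}

```text
time: 15.25
position: [566.9, -355.8, 150.0]
ee_rot: [-180.0, 0.0, -1.1]
contact_force: [-3.9, -0.1, 1.0]
gripper_width: 0.21
grasp_force: 78.9
```

>>> {"name": "drive_tool", "arguments": {"steps": [{"x": 0,"y": 0,"z": 0.1,"rx": 0,"ry": 0,"rz": 0,"gripper": 0},{"x": 0,"y": 0,"z": 0.2,"rx": 0,"ry": 0,"rz": 0,"gripper": 0},{"x": 0,"y": 0,"z": 0.2,"rx": 0,"ry": 0,"rz": 0,"gripper": 0}]}}

```text
time: 15.5
position: [566.9, -355.8, 147.8]
ee_rot: [-180.0, 0.0, -1.1]
contact_force: [-3.8, -0.2, -0.1]
gripper_width: 0.209
grasp_force: 78.8
```

>>> {"name": "drive_tool", "arguments": {"steps": [{"x": 0,"y": 0,"z": 0.1,"rx": 0,"ry": 0,"rz": 0,"gripper": 0},{"x": 0,"y": 0,"z": 0.2,"rx": 0,"ry": 0,"rz": 0,"gripper": 0},{"x": 0,"y": 0,"z": 0.2,"rx": 0,"ry": 0,"rz": 0,"gripper": 0}]}}

```text
time: 15.75
position: [567.0, -355.9, 145.8]
ee_rot: [-180.0, 0.0, -1.1]
contact_force: [-4.2, -0.4, -0.2]
gripper_width: 0.21
grasp_force: 78.7
```

>>> {"name": "drive_tool", "arguments": {"steps": [{"x": 0,"y": 0,"z": 0.1,"rx": 0,"ry": 0,"rz": 0,"gripper": 0},{"x": 0,"y": 0,"z": 0.2,"rx": 0,"ry": 0,"rz": 0,"gripper": 0},{"x": 0,"y": 0,"z": 0.2,"rx": 0,"ry": 0,"rz": 0,"gripper": 0}]}}

```text
time: 16.0
position: [567.0, -355.8, 143.8]
ee_rot: [-180.0, 0.0, -1.1]
contact_force: [-4.2, 0.4, -1.1]
gripper_width: 0.206
grasp_force: 78.6
```

>>> {"name": "drive_tool", "arguments": {"steps": [{"x": 0,"y": 0,"z": 0.08,"rx": 0,"ry": 0,"rz": 0,"gripper": 0},{"x": 0,"y": 0,"z": 0.08,"rx": 0,"ry": 0,"rz": 0,"gripper": 0},{"x": 0,"y": 0,"z": 0.08,"rx": 0,"ry": 0,"rz": 0,"gripper": 0}]}}

```text
time: 16.25
position: [567.0, -355.9, 143.2]
ee_rot: [-180.0, 0.0, -1.1]
contact_force: [-4.1, -1.2, -1.7]
gripper_width: 0.216
grasp_force: 78.6
```

>>> {"name": "drive_tool", "arguments": {"steps": [{"x": 0,"y": 0,"z": 0.06,"rx": 0,"ry": 0,"rz": 0,"gripper": 0},{"x": 0,"y": 0,"z": 0.06,"rx": 0,"ry": 0,"rz": 0,"gripper": 0},{"x": 0,"y": 0,"z": 0.06,"rx": 0,"ry": 0,"rz": 0,"gripper": 0}]}}

```text
time: 16.5
position: [567.1, -355.9, 142.7]
ee_rot: [-180.0, 0.0, -1.1]
contact_force: [-4.5, -0.2, -0.4]
gripper_width: 0.211
grasp_force: 78.6
```

>>> {"name": "drive_tool", "arguments": {"steps": [{"x": 0,"y": 0,"z": 0.06,"rx": 0,"ry": 0,"rz": 0,"gripper": 0},{"x": 0,"y": 0,"z": 0.06,"rx": 0,"ry": 0,"rz": 0,"gripper": 0},{"x": 0,"y": 0,"z": 0.06,"rx": 0,"ry": 0,"rz": 0,"gripper": 0}]}}

```text
time: 16.75
position: [567.1, -355.9, 142.1]
ee_rot: [-180.0, 0.0, -1.1]
contact_force: [-4.0, 0.1, -1.4]
gripper_width: 0.212
grasp_force: 78.6
```

>>> {"name": "drive_tool", "arguments": {"steps": [{"x": 0,"y": 0,"z": 0.06,"rx": 0,"ry": 0,"rz": 0,"gripper": 0},{"x": 0,"y": 0,"z": 0.06,"rx": 0,"ry": 0,"rz": 0,"gripper": 0},{"x": 0,"y": 0,"z": 0.06,"rx": 0,"ry": 0,"rz": 0,"gripper": 0}]}}

```text
time: 17.0
position: [567.2, -355.9, 141.8]
ee_rot: [180.0, -0.0, -1.1]
contact_force: [-5.2, 1.4, 1.6]
gripper_width: 0.212
grasp_force: 79.1
```

>>> {"name": "drive_tool", "arguments": {"steps": [{"x": 0,"y": 0,"z": 0.06,"rx": 0,"ry": 0,"rz": 0,"gripper": 0},{"x": 0,"y": 0,"z": 0.06,"rx": 0,"ry": 0,"rz": 0,"gripper": 0},{"x": 0,"y": 0,"z": 0.06,"rx": 0,"ry": 0,"rz": 0,"gripper": 0}]}}

```text
time: 17.25
position: [567.4, -356.0, 141.6]
ee_rot: [180.0, -0.1, -1.1]
contact_force: [-4.6, 1.2, 4.6]
gripper_width: 0.203
grasp_force: 79.5
```

>>> {"name": "drive_tool", "arguments": {"steps": [{"x": 0,"y": 0,"z": 0.06,"rx": 0,"ry": 0,"rz": 0,"gripper": 0},{"x": 0,"y": 0,"z": 0.06,"rx": 0,"ry": 0,"rz": 0,"gripper": 0},{"x": 0,"y": 0,"z": 0,"rx": 0,"ry": 0,"rz": 0,"gripper": 0.5},{"x": 0,"y": 0,"z": 0,"rx": 0,"ry": 0,"rz": 0,"gripper": 0.5},{"x": 0,"y": 0,"z": 0,"rx": 0,"ry": 0,"rz": 0,"gripper": 0.5},{"x": 0,"y": 0,"z": 0,"rx": 0,"ry": 0,"rz": 0,"gripper": 0.5},{"x": 0,"y": 0,"z": 0,"rx": 0,"ry": 0,"rz": 0,"gripper": 0.5}]}}

```text
time: 17.83
position: [567.3, -355.9, 140.8]
ee_rot: [-180.0, -0.0, -1.1]
contact_force: [-0.2, 0.4, 0.4]
gripper_width: 0.499
grasp_force: 0.0
```

>>> {"name": "drive_tool", "arguments": {"steps": [{"x": 0,"y": 0,"z": -3,"rx": 0,"ry": 0,"rz": 0,"gripper": 0.5},{"x": -1,"y": 0,"z": -7,"rx": 0,"ry": 0,"rz": 0,"gripper": 0.5},{"x": -3,"y": -3,"z": -10,"rx": 0,"ry": 0,"rz": 0,"gripper": 0.5},{"x": -6,"y": -5,"z": -10,"rx": 0,"ry": 0,"rz": 0,"gripper": 0.5},{"x": -6,"y": -5,"z": -10,"rx": 0,"ry": 0,"rz": 0,"gripper": 0.5},{"x": -6,"y": -5,"z": -10,"rx": 0,"ry": 0,"rz": 0,"gripper": 0.5}]}}

```text
time: 18.33
position: [507.3, -303.9, 242.0]
ee_rot: [180.0, -0.1, -1.1]
contact_force: [1.0, -0.8, -0.3]
gripper_width: 0.499
grasp_force: 0.0
```

```bash
python3 k2.py w13 12 | grep -E "^\[|band|^5(6[4-9]|79|80|81|9)"; python3 - <<'E'
from h import *
z=np.load('w1.npz'); K,D,_,_=cam('wrist'); C=(K,D,z['R'],z['t']); d=z['d']
X,r,c=cloud(C,d,np.ones_like(d,bool))
k=(abs(X[:,0]-441)<60)&(abs(X[:,1]+249)<60)&(X[:,2]>65); Q=X[k&(np.hypot(X[:,0]-460,X[:,1]+252)>22)]; print('obst',len(Q),Q.min(0),Q.max(0)) if len(Q) else print('clear')
a=np.radians(-11.6); P=np.array([428.2,-246.1])+13.5*np.array([np.cos(a),np.sin(a)]); print(P)
go((*P,165),-11.6); go((*P,99.5),-11.6)
E
```

```text
[ 507.3 -303.9  242. ] [ 1.7996e+02 -6.0000e-02 -1.0800e+00] [ 1.  -0.8 -0.3]
band 145 190
567 35 y -365.8 -346.1 z [170.2 171.9 173.3]
568 49 y -366.0 -346.0 z [148.  175.7 177.3]
569 86 y -365.9 -346.0 z [148.8 176.8 179.3]
579 85 y -366.3 -346.3 z [146.5 182.5 183.7]
580 79 y -366.1 -346.2 z [148.2 182.3 183.6]
581 80 y -366.3 -346.3 z [146.7 181.9 183.8]
590 47 y -366.0 -346.5 z [158.7 173.1 175.1]
591 36 y -360.5 -351.0 z [156.2 160.9 163.2]
592 39 y -361.1 -350.9 z [155.8 163.2 165.6]
593 42 y -361.1 -350.9 z [152.8 164.6 167. ]
594 42 y -361.4 -350.9 z [151.2 165.3 166.5]
595 45 y -360.8 -351.0 z [151.6 166.3 167.8]
596 46 y -360.8 -350.9 z [152.1 167.3 168.6]
597 53 y -363.2 -348.6 z [150.4 167.2 169.2]
598 56 y -363.7 -348.5 z [156.  167.3 169.1]
599 57 y -363.6 -348.3 z [156.1 167.3 169.3]
band 190 302.02908917289085
obst 13725 [ 436.52145236 -308.99316083   65.10327817] [ 500.95692758 -189.01591909  436.90941276]
[ 441.42426587 -248.81455194]
x -6.79 y -5.47 z 7.65 rx 0.0006 ry -0.0013 rz 0.1834
x -6.80 y -5.48 z 14.20 rx 0.0006 ry -0.0013 rz 0.1834
```

```bash
python3 - <<'E'
from h import *
C=cam('top'); d=np.load('topd.npy'); X,r,c=cloud(C,d,np.ones_like(d,bool))
a=np.radians(-11.6); R=np.array([[np.cos(a),-np.sin(a)],[np.sin(a),np.cos(a)]])
q=(X[:,:2]-[441.4,-248.8])@R   # tool-ish frame
k=(X[:,2]>60)
for ax,ay,zz in((25,55,85),(45,50,150),(45,50,60)):
    m=(abs(q[:,0])<ax)&(abs(q[:,1])<ay)&(X[:,2]>zz); m&=~((q[:,0]>0)&(q[:,0]<45)&(abs(q[:,1])<17))
    print(ax,ay,zz,m.sum(),q[m].round(0)[:5].tolist(),X[m].round(0)[:5].tolist())
m=(X[:,2]>60)&(abs(X[:,0]-470)<90)&(X[:,1]>-232)&(X[:,1]<-150); print('instr',X[m].min(0),X[m].max(0),q[m][:,1].min())
E
```

```text
25 55 85 0 [] []
45 50 150 0 [] []
45 50 60 29 [[43.0, 50.0], [43.0, 47.0], [44.0, 45.0], [41.0, 49.0], [41.0, 47.0]] [[494.0, -209.0, 115.0], [493.0, -211.0, 117.0], [494.0, -214.0, 115.0], [492.0, -209.0, 113.0], [491.0, -211.0, 118.0]]
instr [ 381.63836641 -214.88506899   60.46348085] [ 559.44557293 -150.00569988  121.0013713 ] 43.4367354327758
```

>>> {"name": "drive_tool", "arguments": {"steps": [{"x": -3,"y": -2.5,"z": 2,"rx": 0,"ry": 0,"rz": 0.1,"gripper": 0.6},{"x": -6,"y": -5,"z": 4,"rx": 0,"ry": 0,"rz": 0.183,"gripper": 0.6},{"x": -6.8,"y": -5.5,"z": 7,"rx": 0,"ry": 0,"rz": 0.183,"gripper": 0.6},{"x": -6.8,"y": -5.5,"z": 7.5,"rx": 0,"ry": 0,"rz": 0.183,"gripper": 0.6},{"x": -6.8,"y": -5.5,"z": 8,"rx": 0,"ry": 0,"rz": 0.183,"gripper": 0.6},{"x": -6.8,"y": -5.5,"z": 11,"rx": 0,"ry": 0,"rz": 0.183,"gripper": 0.6},{"x": -6.8,"y": -5.5,"z": 13.5,"rx": 0,"ry": 0,"rz": 0.183,"gripper": 0.6},{"x": -6.8,"y": -5.5,"z": 14.2,"rx": 0,"ry": 0,"rz": 0.183,"gripper": 0.6}]}}

```text
time: 19.05
position: [442.0, -249.3, 96.5]
ee_rot: [-179.9, 0.1, -11.6]
contact_force: [0.7, -0.9, -0.5]
gripper_width: 0.599
grasp_force: 0.0
```

>>> {"name": "drive_tool", "arguments": {"steps": [{"x": 0,"y": 0,"z": 0,"rx": 0,"ry": 0,"rz": 0,"gripper": 0.6},{"x": 0,"y": 0,"z": 0,"rx": 0,"ry": 0,"rz": 0,"gripper": 0},{"x": 0,"y": 0,"z": 0,"rx": 0,"ry": 0,"rz": 0,"gripper": 0},{"x": 0,"y": 0,"z": 0,"rx": 0,"ry": 0,"rz": 0,"gripper": 0},{"x": 0,"y": 0,"z": 0,"rx": 0,"ry": 0,"rz": 0,"gripper": 0},{"x": 0,"y": 0,"z": 0,"rx": 0,"ry": 0,"rz": 0,"gripper": 0}], "grip_force": 80}}

```text
time: 19.55
position: [442.0, -249.0, 100.4]
ee_rot: [179.9, -0.2, -11.6]
contact_force: [0.7, 1.6, 7.6]
gripper_width: 0.26
grasp_force: 78.1
```

```bash
python3 - <<'E'
from h import *
s=ctrl.read_state(); p=s['position']; print(p,s['ee_rot'])
a=np.radians(-1.1); P=np.array([579.2,-356.3])-19.5*np.array([np.cos(a),np.sin(a)])
go((*P,p[2]+106),-1.1)
E
```

```text
[ 441.99211658 -249.01160294  100.35476478] [ 1.79927939e+02 -1.70252884e-01 -1.15819232e+01]
x 13.71 y 8.12 z -10.55 rx 0.0015 ry -0.0028 rz -0.1829
```

>>> {"name": "drive_tool", "arguments": {"steps": [{"x": 0,"y": 0,"z": -4,"rx": 0,"ry": 0,"rz": 0,"gripper": 0},{"x": 0,"y": 0,"z": -8,"rx": 0,"ry": 0,"rz": 0,"gripper": 0},{"x": 2,"y": 1,"z": -10.6,"rx": 0,"ry": 0,"rz": -0.05,"gripper": 0},{"x": 5,"y": 3,"z": -10.6,"rx": 0,"ry": 0,"rz": -0.1,"gripper": 0},{"x": 8.5,"y": 5,"z": -10.6,"rx": 0,"ry": 0,"rz": -0.183,"gripper": 0},{"x": 12,"y": 7,"z": -10.6,"rx": 0,"ry": 0,"rz": -0.183,"gripper": 0},{"x": 13.7,"y": 8.1,"z": -10.6,"rx": 0,"ry": 0,"rz": -0.183,"gripper": 0},{"x": 13.7,"y": 8.1,"z": -10.6,"rx": 0,"ry": 0,"rz": -0.183,"gripper": 0}]}}

```text
time: 20.22
position: [561.1, -357.8, 204.8]
ee_rot: [179.9, -0.1, -1.1]
contact_force: [0.4, -0.4, -0.7]
gripper_width: 0.258
grasp_force: 78.4
```

>>> {"name": "drive_tool", "arguments": {"steps": [{"x": 0,"y": 0,"z": 0,"rx": 0,"ry": 0,"rz": 0,"gripper": 0},{"x": 0,"y": 0,"z": 0,"rx": 0,"ry": 0,"rz": 0,"gripper": 0},{"x": 0,"y": 0,"z": 0,"rx": 0,"ry": 0,"rz": 0,"gripper": 0}]}}

```text
time: 20.47
position: [558.5, -354.6, 205.5]
ee_rot: [-180.0, -0.0, -1.1]
contact_force: [-0.4, -0.3, -0.6]
gripper_width: 0.259
grasp_force: 78.4
```

```bash
python3 k2.py w14 13 | grep -E "^\[|band|^5(6[4-9]|7[05]|8[05789]|9[0-6])"
```

```text
[ 558.5 -354.6  205.5] [-179.99   -0.     -1.09] [-0.4 -0.3 -0.6]
band 145 190
580 53 y -366.7 -347.2 z [180.7 181.9 183.6]
585 89 y -366.8 -347.3 z [178.1 180.3 182. ]
587 102 y -366.9 -347.3 z [176.7 179.  180.8]
588 113 y -366.9 -347.2 z [175.2 177.4 179.8]
589 118 y -367.1 -347.2 z [173.  175.9 178. ]
590 363 y -367.1 -347.2 z [156.5 168.4 176.5]
591 25 y -360.2 -347.3 z [159.4 166.8 172.5]
592 20 y -360.9 -351.5 z [162.6 163.9 164.8]
593 27 y -360.9 -351.6 z [163.7 164.7 165.5]
594 29 y -360.9 -351.6 z [164.7 165.6 166.8]
595 28 y -360.9 -351.6 z [165.2 166.4 168.3]
596 29 y -360.9 -351.7 z [165.9 167.5 168.4]
band 190 265.4613469846156
564 88 y -368.8 -343.0 z [239.9 243.  264. ]
565 137 y -368.7 -343.0 z [240.4 241.8 263.6]
566 126 y -369.0 -343.0 z [241.2 242.2 259.9]
567 167 y -369.0 -343.0 z [233.7 242.7 263.1]
568 244 y -369.0 -343.0 z [235.5 250.9 264.8]
569 197 y -369.0 -343.0 z [243.2 244.3 265.3]
570 149 y -367.7 -343.3 z [243.4 244.5 262.7]
575 185 y -367.4 -343.6 z [244.2 245.5 246.5]
580 229 y -367.4 -343.9 z [243.2 244.8 246.5]
585 278 y -367.6 -343.8 z [240.7 242.4 244.7]
587 294 y -367.7 -343.9 z [238.5 241.1 243. ]
588 339 y -367.8 -343.8 z [236.2 239.9 242.3]
589 319 y -367.7 -344.1 z [235.2 238.5 240.9]
590 328 y -367.8 -344.0 z [231.2 237.  239.7]
591 615 y -367.9 -343.8 z [215.3 233.9 238.8]
592 928 y -367.7 -343.8 z [215.9 226.5 236.2]
593 8 y -352.6 -344.2 z [220.5 230.3 231.3]
```

>>> {"name": "drive_tool", "arguments": {"steps": [{"x": 0.2,"y": 0.1,"z": 0,"rx": 0,"ry": 0,"rz": 0,"gripper": 0},{"x": 0.2,"y": 0.1,"z": 0.5,"rx": 0,"ry": 0,"rz": 0,"gripper": 0},{"x": 0.2,"y": 0.1,"z": 1.1,"rx": 0,"ry": 0,"rz": 0,"gripper": 0},{"x": 0.2,"y": 0.1,"z": 1.7,"rx": 0,"ry": 0,"rz": 0,"gripper": 0},{"x": 0.2,"y": 0.1,"z": 2.3,"rx": 0,"ry": 0,"rz": 0,"gripper": 0},{"x": 0.2,"y": 0.1,"z": 2.7,"rx": 0,"ry": 0,"rz": 0,"gripper": 0},{"x": 0.2,"y": 0.1,"z": 2.8,"rx": 0,"ry": 0,"rz": 0,"gripper": 0},{"x": 0.2,"y": 0.1,"z": 2.8,"rx": 0,"ry": 0,"rz": 0,"gripper": 0}]}}

```text
time: 21.18
position: [561.0, -356.3, 176.3]
ee_rot: [-180.0, 0.0, -1.1]
contact_force: [0.5, 0.4, -0.7]
gripper_width: 0.258
grasp_force: 78.4
```

```bash
python3 k2.py w15 13 | grep -E "^\[|band|^5(80|8[89]|9[0-9])"
```

```text
[ 561.  -356.3  176.3] [-1.7996e+02  4.0000e-02 -1.1000e+00] [ 0.5  0.4 -0.7]
band 145 190
589 10 y -367.0 -352.6 z [157.  172.9 174.3]
590 536 y -367.1 -347.2 z [156.4 166.9 175.7]
591 27 y -366.3 -347.4 z [158.4 170.4 173.6]
592 24 y -360.9 -351.5 z [162.9 163.8 164.8]
593 27 y -360.9 -351.6 z [163.5 164.4 165.7]
594 152 y -368.8 -345.5 z [164.7 188.2 190. ]
595 61 y -366.5 -345.9 z [165.3 166.8 189.9]
596 40 y -360.9 -351.7 z [165.6 167.1 168.3]
597 50 y -363.3 -349.3 z [160.  167.2 169.2]
598 63 y -363.8 -348.9 z [157.4 167.6 168.8]
599 67 y -363.8 -348.9 z [159.7 167.8 169.1]
band 190 236.32620774557154
580 228 y -368.8 -345.5 z [214.6 216.2 217.9]
588 260 y -368.9 -345.6 z [211.2 213.  215. ]
589 270 y -369.0 -345.5 z [210.1 212.3 214.4]
590 308 y -368.9 -345.6 z [208.2 211.5 214.2]
591 339 y -369.0 -345.5 z [206.9 210.1 213.7]
592 328 y -369.0 -345.7 z [205.9 208.6 211.9]
593 370 y -369.0 -345.6 z [192.2 206.8 210.5]
594 914 y -369.0 -345.5 z [190.1 200.9 208.2]
595 249 y -366.5 -345.6 z [190.  198.8 205. ]
```

View pics/w15.png

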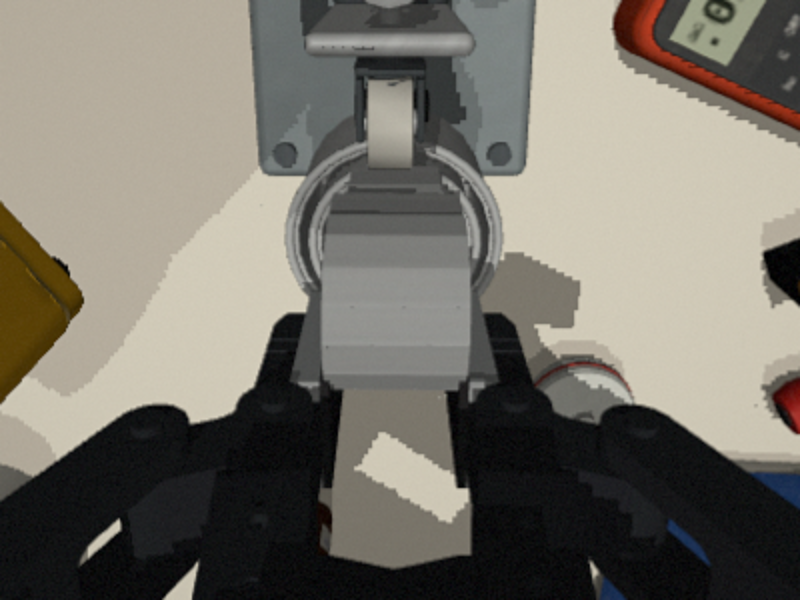

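The small bend is centred over the medium one (mid-gap about 579, y about -357) and the cups are concentric. Lowering continues.

>>> {"name": "drive_tool", "arguments": {"steps": [{"x": 0,"y": 0,"z": 0.3,"rx": 0,"ry": 0,"rz": 0,"gripper": 0},{"x": 0,"y": 0,"z": 0.6,"rx": 0,"ry": 0,"rz": 0,"gripper": 0},{"x": 0,"y": 0,"z": 0.9,"rx": 0,"ry": 0,"rz": 0,"gripper": 0},{"x": 0,"y": 0,"z": 1.2,"rx": 0,"ry": 0,"rz": 0,"gripper": 0},{"x": 0,"y": 0,"z": 1.2,"rx": 0,"ry": 0,"rz": 0,"gripper": 0}]}}

```text
time: 21.65
position: [560.9, -356.2, 164.2]
ee_rot: [-180.0, 0.0, -1.1]
contact_force: [0.5, 0.7, -0.6]
gripper_width: 0.258
grasp_force: 78.4
```

>>> {"name": "drive_tool", "arguments": {"steps": [{"x": 0,"y": 0,"z": 0.3,"rx": 0,"ry": 0,"rz": 0,"gripper": 0},{"x": 0,"y": 0,"z": 0.6,"rx": 0,"ry": 0,"rz": 0,"gripper": 0},{"x": 0,"y": 0,"z": 0.7,"rx": 0,"ry": 0,"rz": 0,"gripper": 0},{"x": 0,"y": 0,"z": 0.7,"rx": 0,"ry": 0,"rz": 0,"gripper": 0}]}}

```text
time: 21.98
position: [561.0, -356.3, 157.5]
ee_rot: [-180.0, 0.0, -1.1]
contact_force: [0.4, -0.4, -1.1]
gripper_width: 0.257
grasp_force: 78.4
```

>>> {"name": "drive_tool", "arguments": {"steps": [{"x": 0,"y": 0,"z": 0.1,"rx": 0,"ry": 0,"rz": 0,"gripper": 0},{"x": 0,"y": 0,"z": 0.2,"rx": 0,"ry": 0,"rz": 0,"gripper": 0},{"x": 0,"y": 0,"z": 0.2,"rx": 0,"ry": 0,"rz": 0,"gripper": 0}]}}

```text
time: 22.23
position: [561.1, -356.3, 155.8]
ee_rot: [-180.0, 0.0, -1.1]
contact_force: [1.0, -0.4, -0.2]
gripper_width: 0.254
grasp_force: 78.4
```

>>> {"name": "drive_tool", "arguments": {"steps": [{"x": 0,"y": 0,"z": 0.1,"rx": 0,"ry": 0,"rz": 0,"gripper": 0},{"x": 0,"y": 0,"z": 0.2,"rx": 0,"ry": 0,"rz": 0,"gripper": 0},{"x": 0,"y": 0,"z": 0.2,"rx": 0,"ry": 0,"rz": 0,"gripper": 0}]}}

```text
time: 22.48
position: [560.8, -356.4, 154.0]
ee_rot: [-180.0, 0.0, -1.1]
contact_force: [-4.9, 0.2, 2.4]
gripper_width: 0.258
grasp_force: 79.0
```

>>> {"name": "drive_tool", "arguments": {"steps": [{"x": 0,"y": 0,"z": 0.1,"rx": 0,"ry": 0,"rz": 0,"gripper": 0},{"x": 0,"y": 0,"z": 0.2,"rx": 0,"ry": 0,"rz": 0,"gripper": 0},{"x": 0,"y": 0,"z": 0.2,"rx": 0,"ry": 0,"rz": 0,"gripper": 0}]}}

```text
time: 22.73
position: [560.7, -356.3, 151.6]
ee_rot: [-180.0, 0.0, -1.1]
contact_force: [-4.5, -0.3, 1.1]
gripper_width: 0.257
grasp_force: 78.8
```

>>> {"name": "drive_tool", "arguments": {"steps": [{"x": 0,"y": 0,"z": 0.15,"rx": 0,"ry": 0,"rz": 0,"gripper": 0},{"x": 0,"y": 0,"z": 0.3,"rx": 0,"ry": 0,"rz": 0,"gripper": 0},{"x": 0,"y": 0,"z": 0.3,"rx": 0,"ry": 0,"rz": 0,"gripper": 0}]}}

```text
time: 22.98
position: [560.8, -356.3, 148.3]
ee_rot: [-180.0, 0.1, -1.1]
contact_force: [-5.2, -0.3, -0.2]
gripper_width: 0.258
grasp_force: 78.6
```

>>> {"name": "drive_tool", "arguments": {"steps": [{"x": 0,"y": 0,"z": 0.1,"rx": 0,"ry": 0,"rz": 0,"gripper": 0},{"x": 0,"y": 0,"z": 0.2,"rx": 0,"ry": 0,"rz": 0,"gripper": 0},{"x": 0,"y": 0,"z": 0.2,"rx": 0,"ry": 0,"rz": 0,"gripper": 0}]}}

```text
time: 23.23
position: [560.9, -356.3, 146.5]
ee_rot: [-180.0, 0.0, -1.1]
contact_force: [-5.0, -1.7, -0.3]
gripper_width: 0.262
grasp_force: 78.5
```

>>> {"name": "drive_tool", "arguments": {"steps": [{"x": 0,"y": 0,"z": 0.08,"rx": 0,"ry": 0,"rz": 0,"gripper": 0},{"x": 0,"y": 0,"z": 0.08,"rx": 0,"ry": 0,"rz": 0,"gripper": 0},{"x": 0,"y": 0,"z": 0.08,"rx": 0,"ry": 0,"rz": 0,"gripper": 0}]}}

```text
time: 23.48
position: [560.9, -356.3, 145.8]
ee_rot: [-180.0, 0.0, -1.1]
contact_force: [-5.5, -0.3, -0.9]
gripper_width: 0.262
grasp_force: 78.5
```

>>> {"name": "drive_tool", "arguments": {"steps": [{"x": 0,"y": 0,"z": 0.06,"rx": 0,"ry": 0,"rz": 0,"gripper": 0},{"x": 0,"y": 0,"z": 0.06,"rx": 0,"ry": 0,"rz": 0,"gripper": 0},{"x": 0,"y": 0,"z": 0.06,"rx": 0,"ry": 0,"rz": 0,"gripper": 0}]}}

```text
time: 23.73
position: [561.0, -356.3, 145.3]
ee_rot: [-180.0, 0.0, -1.1]
contact_force: [-5.1, 0.2, 0.1]
gripper_width: 0.256
grasp_force: 78.5
```

>>> {"name": "drive_tool", "arguments": {"steps": [{"x": 0,"y": 0,"z": 0.06,"rx": 0,"ry": 0,"rz": 0,"gripper": 0},{"x": 0,"y": 0,"z": 0.06,"rx": 0,"ry": 0,"rz": 0,"gripper": 0},{"x": 0,"y": 0,"z": 0.06,"rx": 0,"ry": 0,"rz": 0,"gripper": 0}]}}

```text
time: 23.98
position: [561.2, -356.4, 145.1]
ee_rot: [180.0, -0.0, -1.1]
contact_force: [-4.9, 0.4, 2.3]
gripper_width: 0.258
grasp_force: 78.9
```

>>> {"name": "drive_tool", "arguments": {"steps": [{"x": 0,"y": 0,"z": 0.06,"rx": 0,"ry": 0,"rz": 0,"gripper": 0},{"x": 0,"y": 0,"z": 0.06,"rx": 0,"ry": 0,"rz": 0,"gripper": 0},{"x": 0,"y": 0,"z": 0.06,"rx": 0,"ry": 0,"rz": 0,"gripper": 0}]}}

```text
time: 24.23
position: [561.3, -356.4, 144.9]
ee_rot: [180.0, -0.1, -1.1]
contact_force: [-5.1, 0.8, 4.0]
gripper_width: 0.26
grasp_force: 79.2
```

>>> {"name": "drive_tool", "arguments": {"steps": [{"x": 0,"y": 0,"z": 0.06,"rx": 0,"ry": 0,"rz": 0,"gripper": 0},{"x": 0,"y": 0,"z": 0.06,"rx": 0,"ry": 0,"rz": 0,"gripper": 0},{"x": 0,"y": 0,"z": 0,"rx": 0,"ry": 0,"rz": 0,"gripper": 0.5},{"x": 0,"y": 0,"z": 0,"rx": 0,"ry": 0,"rz": 0,"gripper": 0.5},{"x": 0,"y": 0,"z": 0,"rx": 0,"ry": 0,"rz": 0,"gripper": 0.5},{"x": 0,"y": 0,"z": 0,"rx": 0,"ry": 0,"rz": 0,"gripper": 0.5},{"x": 0,"y": 0,"z": 0,"rx": 0,"ry": 0,"rz": 0,"gripper": 0.5}]}}

```text
time: 24.82
position: [561.3, -356.3, 144.3]
ee_rot: [-180.0, -0.0, -1.1]
contact_force: [-0.0, 0.6, -0.1]
gripper_width: 0.499
grasp_force: 0.0
```

>>> {"name": "drive_tool", "arguments": {"steps": [{"x": 0,"y": 0,"z": -3,"rx": 0,"ry": 0,"rz": 0,"gripper": 0.5},{"x": -1,"y": 0,"z": -7,"rx": 0,"ry": 0,"rz": 0,"gripper": 0.5},{"x": -2,"y": 0,"z": -10,"rx": 0,"ry": 0,"rz": 0,"gripper": 0.5},{"x": -2,"y": 0,"z": -12,"rx": 0,"ry": 0,"rz": 0,"gripper": 0.5},{"x": -2,"y": 0,"z": -12,"rx": 0,"ry": 0,"rz": 0,"gripper": 0.5},{"x": -2,"y": 0,"z": -12,"rx": 0,"ry": 0,"rz": 0,"gripper": 0.5}]}}

```text
time: 25.32
position: [541.3, -356.1, 265.3]
ee_rot: [179.9, -0.1, -1.1]
contact_force: [0.3, 0.2, -0.8]
gripper_width: 0.502
grasp_force: 0.0
```

```bash
python3 k2.py w16 13 | grep -E "^\[|band|^5(6[0-4]|7[4-9]|8[0-4]|9[0-9])"; python3 - <<'E'
from h import *
a=np.load('w16.npz')['im'][120:420,140:500]; s,_=viewer.grab_frame('side')
save('fin.png',np.hstack([cv2.resize(a,(400,420)),cv2.resize(s[200:340,300:430],(400,420))]))
E
```

```text
[ 541.3 -356.1  265.3] [ 1.7993e+02 -1.1000e-01 -1.1100e+00] [ 0.3  0.2 -0.8]
band 145 190
562 9 y -369.0 -359.8 z [175.1 175.8 176.7]
563 34 y -368.9 -345.4 z [176.1 177.  178.2]
564 36 y -368.9 -345.5 z [177.3 178.3 179.5]
574 63 y -368.6 -345.5 z [183.3 185.3 186.8]
575 52 y -368.6 -345.6 z [184.3 185.6 186.4]
576 58 y -368.6 -345.6 z [184.6 185.8 187.4]
577 62 y -368.6 -345.6 z [184.6 185.9 187.5]
578 57 y -368.5 -345.7 z [184.5 186.  187.4]
579 64 y -368.6 -345.6 z [183.9 186.  187.5]
580 64 y -368.6 -345.7 z [184.6 185.6 187.3]
581 64 y -368.6 -345.7 z [184.1 185.5 186.6]
582 66 y -368.6 -345.8 z [183.4 185.  186.7]
583 58 y -368.7 -345.8 z [183.4 184.8 186.4]
584 70 y -368.6 -345.8 z [183.4 184.7 185.7]
590 75 y -369.0 -345.8 z [177.7 179.7 181.5]
591 75 y -369.0 -345.7 z [176.5 178.2 180.2]
592 68 y -368.5 -345.7 z [174.7 176.6 178.5]
593 125 y -368.7 -345.6 z [159.5 172.6 177.2]
594 44 y -366.8 -346.1 z [159.9 169.9 171.4]
595 19 y -361.1 -351.8 z [161.4 163.4 164.2]
596 25 y -361.1 -351.9 z [163.3 164.5 166.2]
597 16 y -361.1 -351.9 z [163.8 165.2 166. ]
598 30 y -361.1 -351.3 z [164.9 166.1 167.6]
599 16 y -361.1 -351.3 z [166.2 167.4 168.3]
band 190 325.30422780867076
```

View pics/fin.png

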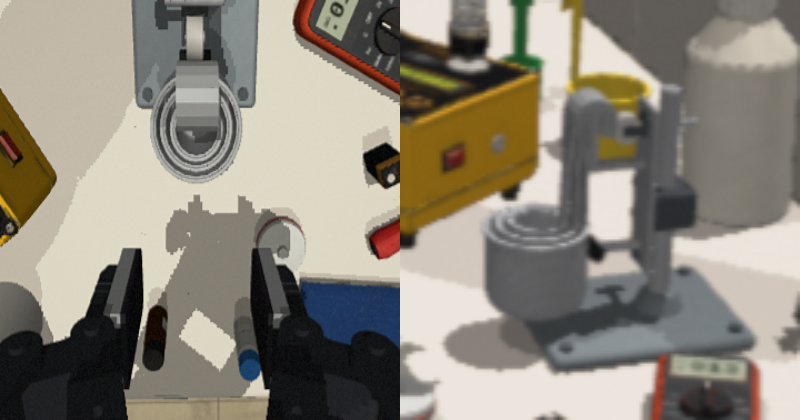

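```bash
python3 -c "
from rig import ctrl
print(ctrl.close_job())"
```

```text
the job is handed in; nothing more can be done
None
```

All three steel dippers hang nested on the hook, large then medium then small. Each was pressed down past the roller until it seated and then let go, with 6 N the highest force read while pressing. The other things on the bench were left alone, and the job was handed in at about 25 s.

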